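Dress the display shelf in an outdoor shop

TASK

Dress the blue display shelf, whose front is the edge nearest the robot: stand the lantern upright in the middle of the turntable and the lidded jar upright in the middle of the wooden riser, lay the solar torch panel up on the shelf midway between turntable and riser, in line with their centres and pointing front to back (lens either way), and lay the bottle opener flat on the shelf in front of the riser, centred on it and parallel to the shelf's front edge, with a gap of about 4 cm between opener and riser. Set things down rather than dropping them, and leave the mug, the tin and the wooden spoon where they are.

Things in the scene. Friction and masses are not known exactly. Their poses are not given: they have to be found in the camera images.
- lantern: Loose cream camping lantern, 0.24 kg, stands upright, round: base 64 mm diameter (up to height 37 mm), white light tube 50 mm diameter (37 to 90), straight-sided cream cap 56 mm diameter (90 to 114 mm, a good place to grip), small loop handle on top, 139 mm high in all. Origin: centre of its underside, z up.
- jar: Loose clear plastic jar of tea lights with a black ribbed screw-top lid, 0.18 kg, stands upright, round: 64 mm diameter, 92 mm high; the lid (height 72 to 92 mm) is 58 mm in diameter and is tight, so the jar can be lifted by it. Origin: centre of its underside, z up.
- torch: Loose grey handheld solar torch, 0.16 kg, lying on its feet, panel up: 150 mm long along its x axis, black round head 44 mm wide and high with the lens at +x; body from x = -75 to 35 mm is 36 mm wide with its sides from height 6 to 38 mm, dark solar panel on top. Balance point about x = 2 mm. Origin: middle of its length and width, at its underside; z up, y across.
- opener: Loose steel bottle opener, 0.10 kg, lying flat, 112 mm long along its x axis: bar handle 17 mm wide and 12 mm thick from x = -56 to 22 mm, then a ring head 38 mm in diameter and 10 mm thick at the +x end (to x = 56 mm). Balance point about x = 9 mm. Origin: middle of its length and width, at its underside; z up.
- turntable: Low white plastic display turntable with a disc that turns easily, its base fixed to the shelf, empty at the start: 140 mm diameter, flat top 22 mm above the shelf. Stands to the left or right of the riser, same distance from the shelf's front, 270 to 310 mm centre to centre. Origin: centre of its underside, on the shelf top.
- riser: Wooden display riser (a block-like step with an open front), fixed to the shelf and square with it, empty at the start: 110 x 110 mm, flat top 50 mm above the shelf. Origin: centre of its underside, on the shelf top; x points to the back of the shelf (away from the robot), y along the shelf to the left as seen from the robot. The shelf top lies 30 mm above the work surface (world z = 0.03) and runs from x = 0.34 to 0.80.
- mug: White mug, 80 mm diameter, 78 mm high, handle at +y, standing towards the back of the shelf; leave it alone. Origin: centre of its underside, z up.
- tin: Plain dark grey tin with a bright steel top, 68 mm diameter, 85 mm high, towards the back of the shelf; leave it alone. Origin: centre of its underside, z up.
- spoon: Wooden spoon, 240 mm long, lying along the back of the shelf; leave it alone. Origin: middle of its length, at its underside, x along it.
Mind the look-alikes: they are no part of the job. Several things have the shape of the torch; the one meant has the colours described above.

How it is judged:
By the outcome, as a careful person would: the job done as asked, in the order asked, and still so for the second after the job is handed in, with the robot touching nothing.
It also fails if it takes over 122 s, if anything falls off the work surface, if the arm or the gripper's body presses on something with over 40 N, if the wrist force passes 120 N, or if a joint passes its speed limit or range.

ROBOT

A 6-joint arm with a two-finger parallel gripper is mounted at the origin on the work surface. World frame = base frame: x ahead of the robot, y to its left, z up, the work surface at z = 0. Lengths are in mm, angles in rad, forces in N, time in s.
With the tool pointing down it reaches from about 350 to 850 mm from the base axis. Payload 8.1 kg.
Tool frame: the origin (TCP) lies at the very end of the fingers, on their centre line; the grasp point (between the pads) lies 19 mm behind it (bot.grip_point_offset is the distance from the TCP to the grasp point, in mm); y points along the fingers, x is the direction in which the jaws open and shut, and the axes are right-handed (so a half turn about y gives the same grasp; the last joint's range is limited). The gripper opens to 93 mm and grips with 3 to 60 N. Pads are 15 mm wide; open, the fingers measure 128 mm over their backs; the gripper's body (75 mm by 188 mm) begins 65 mm behind the grasp point.
Start: joints at [1.145, 0.13, 1.488, -0, 1.523, -0.085], TCP at [200.523, 565.505, 218.635] pointing down, gripper open.
Joint ranges: [-2.96, 2.96], [-0.89, 2.26], [0.02, 2.5], [-1.34, 4.48], [0, 2.73], [-2.66, 2.66]. Speed limits (rad/s): [2.39, 2.39, 2.79, 3.14, 3.14, 3.14].

INTERFACE

Orientations are given as [roll, pitch, yaw] about the fixed x, y, z axes, in that order (R = Rz(yaw) Ry(pitch) Rx(roll)).
In Python, from station import sensors, optics, hand_in, bot gives the robot as it stands.
- The arm moves only by the tool servo_tool, never from a script. Its arguments are lists of equal length, an entry for each row: "travel": the shift along the tool's x, y, z in m, a list of three; "angular": the turn, a rotation vector about the tool's x, y, z in degrees, a list of three; "jaw": the closure, from -1 (fully open) to 1 (shut). In form: {"travel": [[x, y, z], ...], "angular": [[ax, ay, az], ...], "jaw": [jaw, ...]}. A call has 1 to 10 rows; each row is the pose to reach, as a shift and turn from the pose commanded when the call began, along the tool's axes at that moment; what a row does not reach only later rows make up. A row lasts 1/10 s, in which the tool goes at most 50 mm and 8.59 degrees, less where a joint would pass 70% of its speed; a pose out of reach is approached as far as the arm can. A call with a gripper value outside its range is refused whole. The fingers move at their own pace and stop on an object; "squeeze" is the grip in N (left out, the last holds). Time passes only in rows, so rows that repeat a pose let the fingers close. It gives the time, the measured TCP pose, the force and the opening at its end, in the units of the state.
- sensors.read_state(): the state, without advancing time (a new reading comes with each control period).
- optics.capture(name): name is "side" or "top" or "wrist"; returns a dict with "pixels" (420x560x3 uint8, red, green, blue), "mtx" (3x3 intrinsics, pixels), "R" (3x3) and "t" (3): a world point X has camera coordinates R X + t; the wrist camera has in their place "mount" (4x4, takes a point from camera to tool coordinates, whose origin is the TCP and whose axes are the tool frame's). Camera axes: x right, y down, z forward; pixel columns grow to the right and rows downward; lengths in mm; the calibration is good to about 2 mm. A picture is of the moment at which its call begins: read the wrist's pose just before it. There is no depth.
- hand_in(): hands the job in, once; it reports no verdict.
The state is a dict: "time": time; "joint_pos": joint angles; "joint_velocities": joint speeds; "effort": joint torques, N m; "eef_pos": TCP position; "tcp_rot": TCP orientation; "contact_force": force on the tool from outside, world axes, zero at the start; "torque": the same for the moment, N m; "opening": finger opening in mm.
Only numpy, scipy, OpenCV 4.12 (cv2) and the standard library are available. Lean on these libraries where they do the work, as an engineer would, in place of code of your own. Each camera call takes 0.05 s, during which the arm holds its last target.

## Working session

There is one attempt and no reset: what is moved stays moved. The work goes in short steps, Python scripts to look and compute and a tool call to move; the robot and the scene stay as the last step left them, time stands still between calls to the robot, and variables do not carry over. Pictures are saved under pics/ and viewed, and the job is handed in when it is done.

Besides the shell and the picture viewer there is one more tool, called after ">>>" by a JSON object that holds its "fn" and its "kwargs", one argument or row to a line. servo_tool: Moves the arm, as the interface text tells. Its arguments: {"type":"object","properties":{"travel":{"type":"array"},"angular":{"type":"array"},"jaw":{"type":"array"},"squeeze":{"type":"number"}},"required":["travel","angular","jaw"]}

```bash
ls; mkdir -p pics; python3 - <<'E'
from station import sensors, optics, bot
import cv2, numpy as np, pickle
print(sensors.read_state())
print([a for a in dir(bot) if not a.startswith('_')], bot.grip_point_offset)
for n in ["side","top","wrist"]:
    c=optics.capture(n); pickle.dump(c,open(f'pics/{n}0.pkl','wb'))
    cv2.imwrite(f'pics/{n}0.png',c["pixels"][...,::-1])
    print(n,{k:np.round(v,4).tolist() for k,v in c.items() if k!="pixels"})
E
```

```text
pics
{'time': 0.0, 'joint_pos': array([ 1.14461150e+00,  1.31131885e-01,  1.48924286e+00, -4.84082144e-08,
        1.52302211e+00, -8.53812327e-02]), 'joint_velocities': array([ 0.00036192,  0.00088852, -0.00122764,  0.00104803,  0.00209662,
        0.0006967 ]), 'effort': array([ 1.02954742e-03, -5.59845507e+01, -4.91763139e+01,  7.68543268e-02,
        3.50006029e-02, -1.69492600e-04]), 'eef_pos': array([200.28231604, 564.99033967, 217.62494939]), 'tcp_rot': array([-1.57064252,  0.00179764,  1.22999288]), 'contact_force': array([ 0.0210698 ,  1.00688152, -0.46014839]), 'torque': array([ 0.01953242, -0.03164732,  0.00080842]), 'opening': 92.99600535304916}
['Unreachable', 'grip_point_offset'] 18.8
side {'mtx': [[410.6469, 0.0, 278.7467], [0.0, 410.6469, 204.8838], [0.0, 0.0, 1.0]], 'R': [[0.9638, -0.266, -0.0191], [-0.1902, -0.6353, -0.7485], [0.187, 0.725, -0.6629]], 't': [-479.8279, 126.4486, 990.1617]}
top {'mtx': [[395.3783, 0.0, 275.903], [0.0, 395.3783, 208.8114], [0.0, 0.0, 1.0]], 'R': [[0.0209, -0.9995, 0.0231], [-0.9851, -0.0245, -0.1701], [0.1706, -0.0192, -0.9852]], 't': [-10.7805, 492.6774, 978.7414]}
wrist {'mtx': [[336.7663, 0.0, 276.4073], [0.0, 336.7663, 209.3351], [0.0, 0.0, 1.0]], 'mount': [[1.0, -0.0005, 0.0009, 0.0191], [-0.001, -0.2849, 0.9585, -165.6934], [-0.0002, -0.9585, -0.2849, 79.9276], [0.0, 0.0, 0.0, 1.0]]}
```

View pics/top0.png

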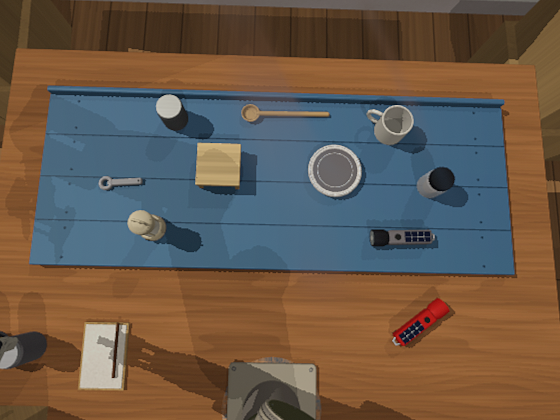

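View pics/side0.png

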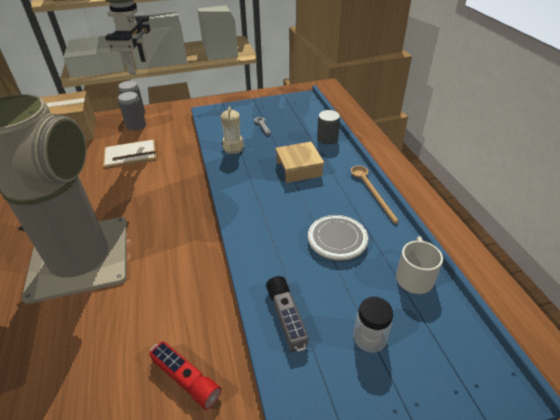

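View pics/wrist0.png

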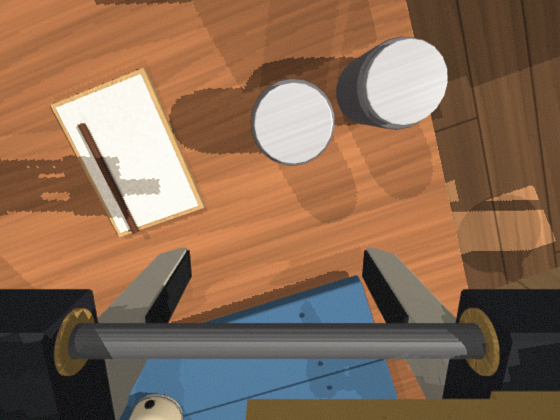

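The lantern is at top (146,225) and the jar with its black lid at (435,183). The tin at (170,112) has a steel top. Torch candidates are the grey one at (403,238) and the red one at (421,322), so the grey one fits the description. The opener is at (120,183), the riser at (218,165) and the turntable at (334,171). I'll check these in close crops.

```bash
cat > h.py <<'E'
import numpy as np, cv2, pickle
from scipy.spatial.transform import Rotation as Rot
def ray(c,uv):
    K=c["mtx"];d=np.linalg.inv(K)@np.array([uv[0],uv[1],1.])
    return -c["R"].T@c["t"], c["R"].T@d
def p2w(c,uv,z):
    o,d=ray(c,uv); return o+d*(z-o[2])/d[2]
def w2p(c,X):
    x=np.atleast_2d(X)@c["R"].T+c["t"]; x=x@c["mtx"].T; return x[:,:2]/x[:,2:]
def wristcam(c,st):
    T=np.eye(4);T[:3,:3]=Rot.from_euler('xyz',st["tcp_rot"]).as_matrix();T[:3,3]=st["eef_pos"]
    M=np.linalg.inv(T@c["mount"]); d=dict(c); d["R"]=M[:3,:3]; d["t"]=M[:3,3]; return d
def load(n): return pickle.load(open(f'pics/{n}.pkl','rb'))
E
python3 - <<'E'
from h import *
c=load('top0');im=c["pixels"][...,::-1]
def crop(x0,y0,w,h,s): 
    return cv2.resize(im[y0:y0+h,x0:x0+w],None,fx=s,fy=s,interpolation=cv2.INTER_NEAREST)
a=crop(90,130,180,130,4);cv2.imwrite('pics/cropL.png',a)
cv2.imwrite('pics/cropR.png',crop(295,130,180,140,4))
for n,uv,z in [("lantern",(146,225),150),("riser",(218,160),80),("tt",(334,169),52),("jar",(441,176),122),("torch",(403,238),60),("opener",(120,183),36),("tin",(169,106),115),("mug",(394,122),80)]:
    print(n,p2w(c,uv,z).round())
E
```

```text
lantern [429. 297. 150.]
riser [608. 150.  80.]
tt [ 600. -149.   52.]
jar [ 570. -399.  122.]
torch [ 423. -321.   60.]
opener [552. 408.  36.]
tin [734. 274. 115.]
mug [ 723. -301.   80.]
```

View pics/cropL.png

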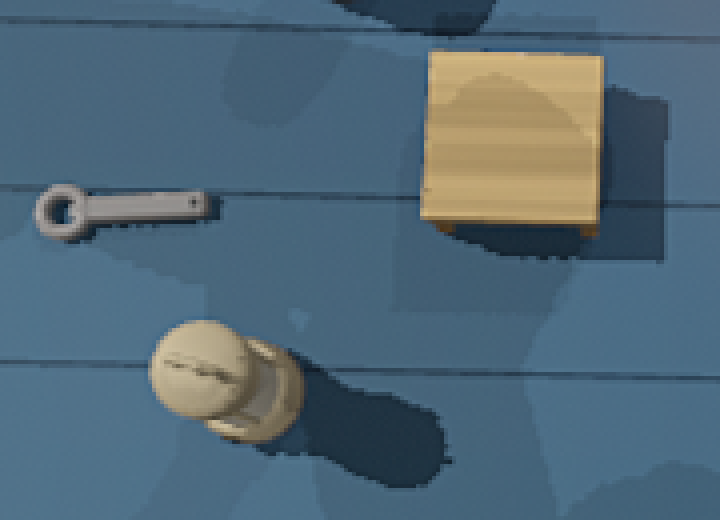

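View pics/cropR.png

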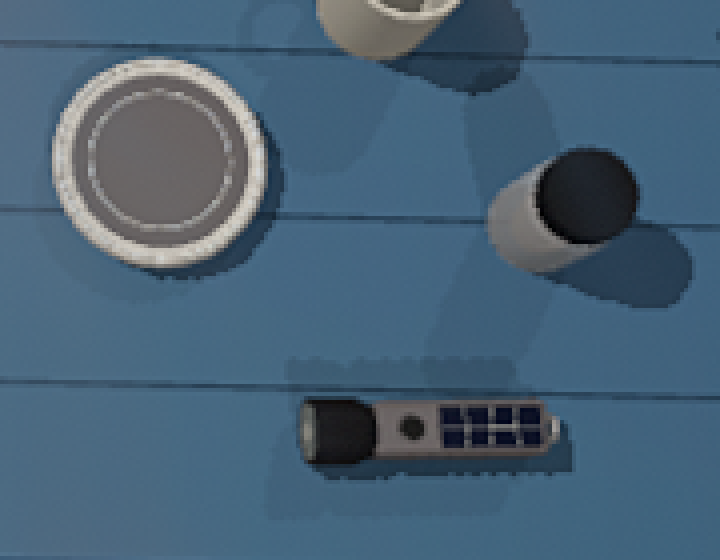

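```bash
python3 - <<'E'
from h import *
c=load('top0');s=load('side0')
f=lambda x,y,ox,oy:((x+.5)/4-.5+ox,(y+.5)/4-.5+oy)
L=lambda x,y:f(x,y,90,130); R=lambda x,y:f(x,y,295,130)
P={}
P["lantern"]=p2w(c,L(201,369),144)
cs=np.array([p2w(c,L(*q),80) for q in [(429,51),(604,56),(599,221),(420,217)]]);P["riser"]=cs.mean(0);print(cs.round())
P["tt"]=p2w(c,R(160,162),50)
P["jar"]=p2w(c,R(588,195),122)
P["torch"]=p2w(c,R(430,430),55); print(p2w(c,R(300,430),52),p2w(c,R(556,430),52))
P["opener"]=p2w(c,L(122,208),35);print(p2w(c,L(35,211),35),p2w(c,L(211,204),35))
for k,v in P.items(): print(k,v.round(1))
a=np.linspace(0,6.283,40)
def circ(x,y,z,r): return np.c_[x+r*np.cos(a),y+r*np.sin(a),0*a+z]
def box(x,y,z,l,w,yaw):
    q=np.array([[-l/2,-w/2],[l/2,-w/2],[l/2,w/2],[-l/2,w/2],[-l/2,-w/2]]);R2=np.array([[np.cos(yaw),-np.sin(yaw)],[np.sin(yaw),np.cos(yaw)]])
    return np.c_[q@R2.T+[x,y],np.full(5,z)]
for n,cc in(("top",c),("side",s)):
    im=cv2.resize(cc["pixels"][...,::-1],None,fx=3,fy=3,interpolation=cv2.INTER_NEAREST)
    def d(p): cv2.polylines(im,[np.round((w2p(cc,p)+.5)*3).astype(int)],False,(0,255,0),1)
    x,y,_=P["lantern"];d(circ(x,y,144,28));d(circ(x,y,30,32))
    x,y,_=P["jar"];d(circ(x,y,122,29));d(circ(x,y,30,32))
    x,y,_=P["tt"];d(circ(x,y,52,70));d(circ(x,y,30,70))
    x,y,_=P["riser"];d(box(x,y,80,110,110,0))
    x,y,_=P["torch"];d(box(x,y,52,150,40,np.pi/2))
    x,y,_=P["opener"];d(box(x,y,36,112,38,np.pi/2))
    if n=="top": im=np.vstack([im[130*3:250*3,90*3:290*3],im[130*3:250*3,295*3:495*3]]) ; cv2.imwrite('pics/ovT.png',im)
    else: cv2.imwrite('pics/ovS1.png',im[80*3:280*3,200*3:400*3]); cv2.imwrite('pics/ovS2.png',im[200*3:380*3,240*3:440*3])
E
```

```text
[[653. 206.  80.]
 [653.  95.  80.]
 [545.  94.  80.]
 [544. 206.  80.]]
[ 424.07788178 -238.91723356   52.        ] [ 427.89088751 -403.01826302   52.        ]
[552.39126832 464.10020442  35.        ] [560.09239826 350.80550017  35.        ]
lantern [437.1 313.3 144. ]
riser [598.8 150.2  80. ]
tt [ 598.  -150.8   50. ]
jar [ 564.2 -399.8  122. ]
torch [ 425.7 -321.1   55. ]
opener [555.9 408.2  35. ]
```

View pics/ovT.png

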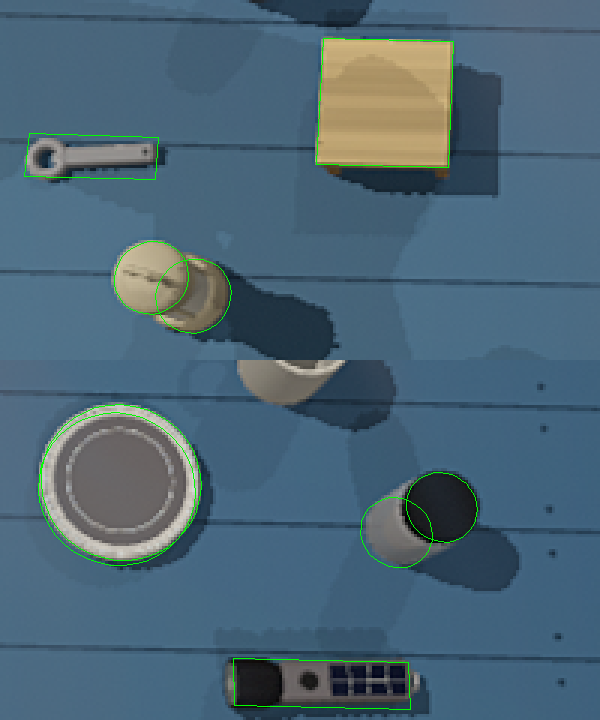

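View pics/ovS1.png

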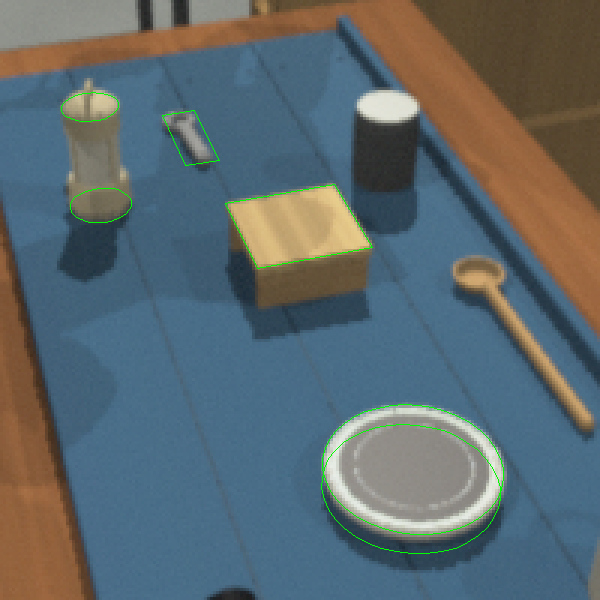

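View pics/ovS2.png

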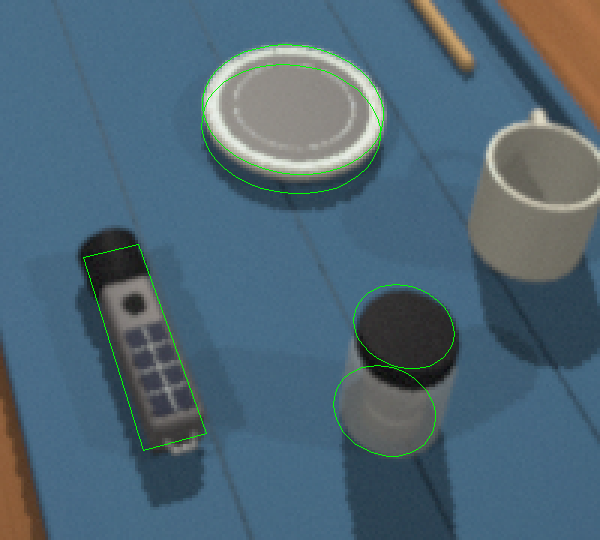

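The grey torch (crop (425,430), black head to the left) and the black-lidded clear jar (crop (588,195)) are confirmed, and so are the lantern and the opener. The overlays agree with the pictures to within a few mm. I'll refine each object with the wrist camera, starting with the lantern.

```bash
cat >> h.py <<'E'
def delta(st,pos,rpy=None):
    R=Rot.from_euler('xyz',st["tcp_rot"]); d=R.inv().apply(np.array(pos)-st["eef_pos"])/1000
    R2=Rot.from_euler('xyz',rpy) if rpy is not None else R
    w=(R.inv()*R2).as_rotvec(degrees=True)
    print("t=%.1f"%st["time"],"travel",d.round(4).tolist(),"angular",w.round(2).tolist())
def look(name):
    from station import sensors, optics
    st=sensors.read_state(); c=optics.capture("wrist"); c=wristcam(c,st)
    pickle.dump(c,open(f'pics/{name}.pkl','wb')); cv2.imwrite(f'pics/{name}.png',c["pixels"][...,::-1]); return st,c
E
python3 -c "
from h import *
from station import sensors
delta(sensors.read_state(),(437,313,225),(-np.pi/2,0,1.23))"
```

```text
t=0.1 travel [-0.1585, -0.007, -0.3073] angular [-0.01, 0.0, -0.08]
```

>>> {"fn": "servo_tool", "kwargs": {
  "travel": [
    [-0.1585, -0.007, -0.3075],
    [-0.1585, -0.007, -0.3075],
    [-0.1585, -0.007, -0.3075],
    [-0.1585, -0.007, -0.3075],
    [-0.1585, -0.007, -0.3075],
    [-0.1585, -0.007, -0.3075],
    [-0.1585, -0.007, -0.3075],
    [-0.1585, -0.007, -0.3075],
    [-0.1585, -0.007, -0.3075],
    [-0.1585, -0.007, -0.3075]
  ],
  "angular": [
    [0, 0, 0],
    [0, 0, 0],
    [0, 0, 0],
    [0, 0, 0],
    [0, 0, 0],
    [0, 0, 0],
    [0, 0, 0],
    [0, 0, 0],
    [0, 0, 0],
    [0, 0, 0]
  ],
  "jaw": [-1, -1, -1, -1, -1, -1, -1, -1, -1, -1]
}}

```text
time: 1.15
eef_pos: [436.6, 314.0, 225.4]
tcp_rot: [-1.57, 0.0, 1.23]
contact_force: [-0.3, 0.5, 0.2]
opening: 93.0
```

```bash
python3 -c "
from h import *
st,c=look('w1'); print(st['eef_pos'],st['tcp_rot'],st['contact_force'])
a=np.linspace(0,6.283,60)
im=c['pixels'][...,::-1].copy()
for z,r in((144,28),(30,32),(67,32)):
    p=np.c_[437+r*np.cos(a),313+r*np.sin(a),0*a+z]; cv2.polylines(im,[np.round(w2p(c,p)).astype(int)],True,(0,255,0),1)
cv2.imwrite('pics/w1o.png',im)
"
```

```text
[436.63121698 313.99111087 225.36114995] [-1.57002240e+00  1.23699736e-04  1.23049498e+00] [-0.34030494  0.46093282  0.22075994]
```

View pics/w1o.png

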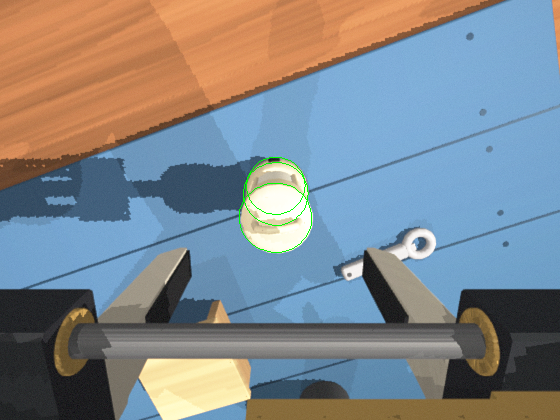

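```bash
python3 -c "
from h import *
im=cv2.imread('pics/w1o.png');im2=cv2.imread('pics/w1.png')
f=lambda i:cv2.resize(i[140:270,225:330],None,fx=3.8,fy=3.8,interpolation=cv2.INTER_NEAREST)
cv2.imwrite('pics/w1c.png',np.hstack([f(im),f(im2)]))
"
```

```text
(no output)
```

View pics/w1c.png

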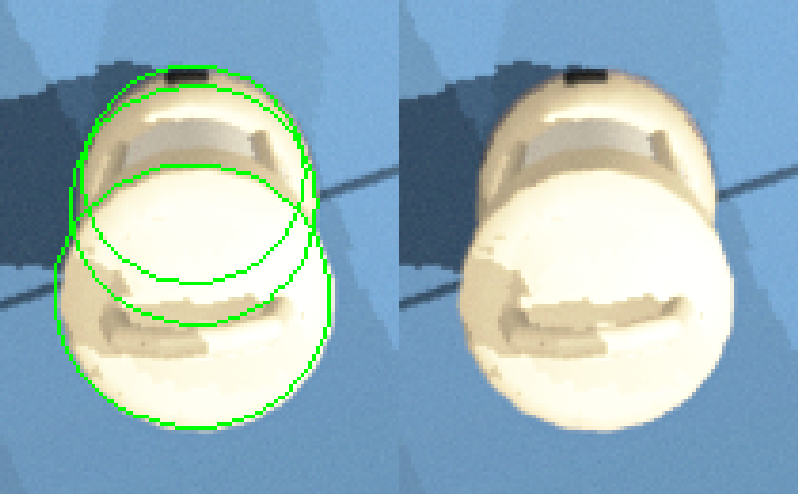

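The lantern's cap (pixel (276,219)) and base match the projection at (437,313) to within 1 px. I'll descend and grip the cap.

>>> {"fn": "servo_tool", "kwargs": {
  "travel": [
    [0, 0.04, 0],
    [0, 0.08, 0],
    [0, 0.112, 0],
    [0, 0.112, 0],
    [0, 0.112, 0],
    [0, 0.112, 0],
    [0, 0.112, 0],
    [0, 0.112, 0],
    [0, 0.112, 0],
    [0, 0.112, 0]
  ],
  "angular": [
    [0, 0, 0],
    [0, 0, 0],
    [0, 0, 0],
    [0, 0, 0],
    [0, 0, 0],
    [0, 0, 0],
    [0, 0, 0],
    [0, 0, 0],
    [0, 0, 0],
    [0, 0, 0]
  ],
  "jaw": [-1, -1, -1, -1, 1, 1, 1, 1, 1, 1],
  "squeeze": 25
}}

```text
time: 2.2
eef_pos: [437.9, 313.5, 114.5]
tcp_rot: [-1.572, -0.001, 1.23]
contact_force: [-0.3, -1.8, 4.4]
opening: 55.7
```

```bash
python3 -c "
from h import *
from station import sensors
st=sensors.read_state(); print(st['eef_pos'],st['contact_force'],st['opening'])
delta(st,(598,-150,225),(-np.pi/2,0,1.23))"
```

```text
[437.88937786 313.54923394 114.54392366] [-0.29027474 -1.83009271  4.3654154 ] 55.67375043448416
t=2.2 travel [-0.3832, -0.1106, -0.306] angular [0.05, -0.01, 0.06]
```

>>> {"fn": "servo_tool", "kwargs": {
  "travel": [
    [0, -0.02, 0],
    [0, -0.05, 0],
    [0, -0.08, 0],
    [0, -0.11, 0],
    [0, -0.11, 0]
  ],
  "angular": [
    [0, 0, 0],
    [0, 0, 0],
    [0, 0, 0],
    [0, 0, 0],
    [0, 0, 0]
  ],
  "jaw": [1, 1, 1, 1, 1]
}}

```text
time: 2.7
eef_pos: [439.5, 314.5, 228.5]
tcp_rot: [-1.576, -0.006, 1.23]
contact_force: [0.8, 0.5, -1.7]
opening: 55.5
```

```bash
python3 -c "
from h import *
from station import sensors
st=sensors.read_state(); print(st['eef_pos'],st['contact_force'],st['opening'])
delta(st,(636,-42,225),(-np.pi/2,0,1.23))"
```

```text
[439.45634658 314.47837559 228.49289347] [ 0.84424181  0.51191804 -1.65340044] 55.48423119778636
t=2.7 travel [-0.2703, 0.0034, -0.3044] angular [0.28, -0.01, 0.33]
```

>>> {"fn": "servo_tool", "kwargs": {
  "travel": [
    [-0.015, 0.001, -0.017],
    [-0.04, 0.001, -0.045],
    [-0.07, 0.001, -0.079],
    [-0.1, 0.002, -0.113],
    [-0.13, 0.002, -0.146],
    [-0.16, 0.002, -0.18],
    [-0.19, 0.003, -0.214],
    [-0.22, 0.003, -0.248],
    [-0.25, 0.003, -0.282],
    [-0.27, 0.003, -0.304]
  ],
  "angular": [
    [0, 0, 0],
    [0, 0, 0],
    [0, 0, 0],
    [0, 0, 0],
    [0, 0, 0],
    [0, 0, 0],
    [0, 0, 0],
    [0, 0, 0],
    [0, 0, 0],
    [0, 0, 0]
  ],
  "jaw": [1, 1, 1, 1, 1, 1, 1, 1, 1, 1]
}}

```text
time: 3.7
eef_pos: [633.7, -45.8, 218.1]
tcp_rot: [-1.568, 0.001, 1.228]
contact_force: [-0.3, 0.6, -3.1]
opening: 55.4
```

>>> {"fn": "servo_tool", "kwargs": {
  "travel": [
    [0, 0, 0],
    [0, 0, 0],
    [0, 0, 0]
  ],
  "angular": [
    [0, 0, 0],
    [0, 0, 0],
    [0, 0, 0]
  ],
  "jaw": [1, 1, 1]
}}

```text
time: 4.0
eef_pos: [632.8, -41.7, 219.4]
tcp_rot: [-1.569, -0.0, 1.231]
contact_force: [-0.6, -0.8, -2.4]
opening: 55.1
```

```bash
python3 -c "
from h import *
st,c=look('w2'); print(st['eef_pos'],st['tcp_rot'],st['contact_force'],st['opening'])
a=np.linspace(0,6.283,60)
im=c['pixels'][...,::-1].copy()
for z,r in((52,70),):
    p=np.c_[598+r*np.cos(a),-150+r*np.sin(a),0*a+z]; cv2.polylines(im,[np.round(w2p(c,p)).astype(int)],True,(0,255,0),1)
cv2.imwrite('pics/w2o.png',im)
"
```

```text
[632.81438897 -41.73837287 219.37555551] [-1.56873696e+00 -2.27545860e-05  1.23061857e+00] [-0.60108408 -0.82999016 -2.35361785] 55.062368042864854
```

View pics/w2o.png

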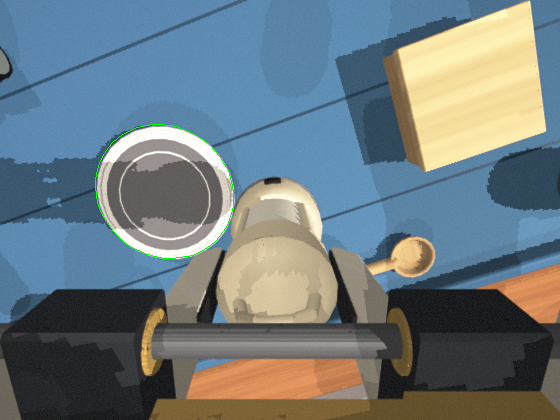

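```bash
python3 -c "
from h import *
from station import sensors
c=load('w2'); q=np.array([p2w(c,p,80) for p in [(385,58),(530,1),(545,132),(427,171)]]);print(q.round(1),q.mean(0))
# turntable ellipse fit from image: white rim vs blue
im=c['pixels'].astype(int); m=((im[...,0]>im[...,2]-25)).astype(np.uint8); m[:, 232:]=0; m[:110]=0;m[262:]=0
k,l,s,ce=cv2.connectedComponentsWithStats(m); i=1+s[1:,4].argmax(); 
cn=max(cv2.findContours((l==i).astype(np.uint8),0,1)[0],key=cv2.contourArea)
e=cv2.fitEllipse(cv2.convexHull(cn)); print(e)
a=np.linspace(0,6.283,60); g=lambda z:cv2.fitEllipse(w2p(c,np.c_[598+70*np.cos(a),-150+70*np.sin(a),0*a+z]).astype(np.float32))
print(g(52),g(48))
st=sensors.read_state(); print(st['eef_pos'],st['contact_force'],st['opening'])
delta(st,(598,-150,165),(-np.pi/2,0,1.23))"
```

```text
[[548.9  84.4  80. ]
 [546.8 204.2  80. ]
 [655.  203.1  80. ]
 [654.3  97.1  80. ]] [601.25846359 147.20101641  80.        ]
((170.44593811035156, 196.10585021972656), (127.08013153076172, 159.4601593017578), 126.51774597167969)
((164.0830535888672, 190.99737548828125), (129.2703094482422, 142.75047302246094), 125.50247955322266) ((165.33013916015625, 190.1406707763672), (127.96560668945312, 141.13143920898438), 125.64747619628906)
[632.95036633 -41.49162948 219.8283949 ] [-0.37237676  0.91271778 -1.99873624] 55.651180270893185
t=4.0 travel [-0.114, 0.0548, -0.0033] angular [-0.08, 0.07, 0.0]
```

>>> {"fn": "servo_tool", "kwargs": {
  "travel": [
    [-0.03, 0.01, -0.001],
    [-0.06, 0.02, -0.002],
    [-0.09, 0.03, -0.003],
    [-0.114, 0.045, -0.003],
    [-0.114, 0.055, -0.003],
    [-0.114, 0.055, -0.003],
    [-0.114, 0.055, -0.003],
    [-0.114, 0.055, -0.003]
  ],
  "angular": [
    [0, 0, 0],
    [0, 0, 0],
    [0, 0, 0],
    [0, 0, 0],
    [0, 0, 0],
    [0, 0, 0],
    [0, 0, 0],
    [0, 0, 0]
  ],
  "jaw": [1, 1, 1, 1, 1, 1, 1, 1]
}}

```text
time: 4.85
eef_pos: [599.2, -150.0, 166.7]
tcp_rot: [-1.572, -0.0, 1.232]
contact_force: [-0.3, 1.0, -2.6]
opening: 55.6
```

```bash
python3 -c "
from h import *
st,c=look('w3'); print(st['eef_pos'],st['tcp_rot'],st['contact_force'],st['opening'])
a=np.linspace(0,6.283,60)
im=c['pixels'][...,::-1].copy()
x,y,z0=st['eef_pos']
for X,Y,z,r in((598,-150,52,70),(x,y,z0-84.5,32),(x,y,z0+29.5,28)):
    p=np.c_[X+r*np.cos(a),Y+r*np.sin(a),0*a+z]; cv2.polylines(im,[np.round(w2p(c,p)).astype(int)],True,(0,255,0),1)
cv2.imwrite('pics/w3o.png',im)
delta(st,(598,-150,137),(-np.pi/2,0,1.23))
"
```

```text
[ 599.20087153 -149.96900383  166.69858314] [-1.57225540e+00 -3.27856250e-04  1.23171829e+00] [-0.28545333  1.03172066 -2.56617293] 55.60884597284319
t=4.8 travel [-0.0004, 0.0297, 0.0012] angular [0.08, 0.1, 0.02]
```

View pics/w3o.png

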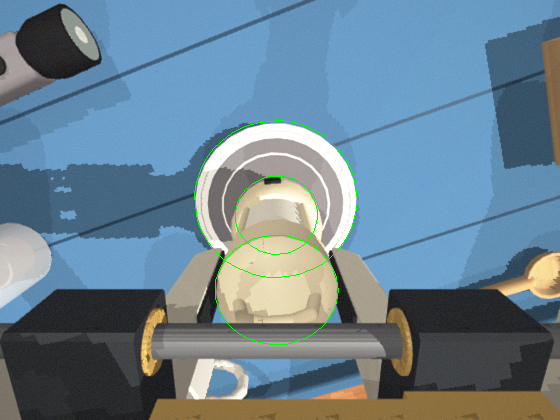

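>>> {"fn": "servo_tool", "kwargs": {
  "travel": [
    [0, 0.01, 0.001],
    [0, 0.019, 0.001],
    [0, 0.025, 0.001],
    [0, 0.027, 0.001],
    [0, 0.028, 0.001],
    [0, 0.028, 0.001]
  ],
  "angular": [
    [0, 0, 0],
    [0, 0, 0],
    [0, 0, 0],
    [0, 0, 0],
    [0, 0, 0],
    [0, 0, 0]
  ],
  "jaw": [1, 1, 1, 1, 1, 1]
}}

```text
time: 5.5
eef_pos: [597.4, -150.9, 137.6]
tcp_rot: [-1.571, -0.0, 1.23]
contact_force: [-0.3, 0.3, -1.3]
opening: 55.6
```

>>> {"fn": "servo_tool", "kwargs": {
  "travel": [
    [0, 0.0005, 0],
    [0, 0.001, 0],
    [0, 0.001, 0]
  ],
  "angular": [
    [0, 0, 0],
    [0, 0, 0],
    [0, 0, 0]
  ],
  "jaw": [1, 1, 1]
}}

```text
time: 5.8
eef_pos: [597.5, -150.9, 136.9]
tcp_rot: [-1.571, 0.0, 1.23]
contact_force: [0.7, 0.1, -2.9]
opening: 55.3
```

>>> {"fn": "servo_tool", "kwargs": {
  "travel": [
    [0, 0.0005, 0],
    [0, 0.001, 0],
    [0, 0.001, 0]
  ],
  "angular": [
    [0, 0, 0],
    [0, 0, 0],
    [0, 0, 0]
  ],
  "jaw": [1, 1, 1]
}}

```text
time: 6.1
eef_pos: [597.9, -151.0, 136.6]
tcp_rot: [-1.572, 0.0, 1.23]
contact_force: [-1.5, 0.2, 4.7]
opening: 55.7
```

Contact shows as +4.7 N, so I'll release.

>>> {"fn": "servo_tool", "kwargs": {
  "travel": [
    [0, 0, 0],
    [0, 0, 0],
    [0, 0, 0],
    [0, 0, 0],
    [0, 0, 0],
    [0, -0.03, 0],
    [0, -0.07, 0],
    [0, -0.11, 0],
    [0, -0.11, 0]
  ],
  "angular": [
    [0, 0, 0],
    [0, 0, 0],
    [0, 0, 0],
    [0, 0, 0],
    [0, 0, 0],
    [0, 0, 0],
    [0, 0, 0],
    [0, 0, 0],
    [0, 0, 0]
  ],
  "jaw": [-0.6, -0.8, -1, -1, -1, -1, -1, -1, -1]
}}

```text
time: 7.0
eef_pos: [600.5, -151.9, 253.5]
tcp_rot: [-1.582, -0.0, 1.23]
contact_force: [0.0, 0.0, -0.6]
opening: 92.9
```

```bash
python3 -c "
from h import *
st,c=look('w4'); print(st['eef_pos'],st['tcp_rot'],st['contact_force'],st['opening'])
a=np.linspace(0,6.283,60)
im=c['pixels'][...,::-1].copy()
for X,Y,z,r in((598,-150,52,70),(598,-150,52,32),(598,-150,166,28)):
    p=np.c_[X+r*np.cos(a),Y+r*np.sin(a),0*a+z]; cv2.polylines(im,[np.round(w2p(c,p)).astype(int)],True,(0,255,0),1)
cv2.imwrite('pics/w4o.png',im)
delta(st,(564,-400,225),(-np.pi/2,0,1.23))
"
```

```text
[ 600.5073253  -151.86757114  253.50900017] [-1.58212978e+00 -1.38926015e-04  1.23005248e+00] [ 0.01797461  0.04883867 -0.59425942] 92.92213977633116
t=7.0 travel [-0.2461, 0.029, -0.0482] angular [0.65, 0.0, 0.01]
```

View pics/w4o.png

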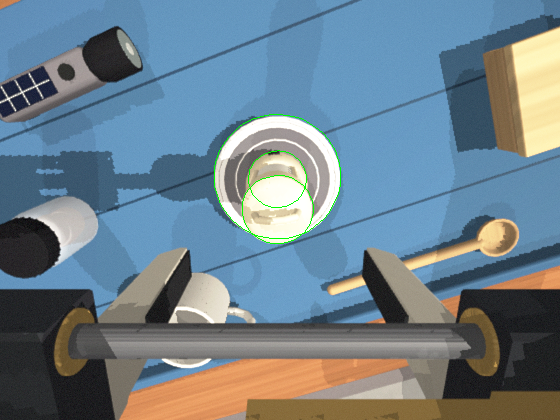

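The lantern stands centred on the turntable: its base circle at (277,180) is concentric with the disc. Now the jar.

>>> {"fn": "servo_tool", "kwargs": {
  "travel": [
    [-0.02, 0, -0.003],
    [-0.05, 0, -0.01],
    [-0.09, 0, -0.018],
    [-0.13, 0.005, -0.026],
    [-0.17, 0.01, -0.034],
    [-0.21, 0.02, -0.042],
    [-0.235, 0.028, -0.047],
    [-0.246, 0.029, -0.048],
    [-0.246, 0.029, -0.048],
    [-0.246, 0.029, -0.048]
  ],
  "angular": [
    [0.6, 0, 0],
    [0.6, 0, 0],
    [0.6, 0, 0],
    [0.6, 0, 0],
    [0.6, 0, 0],
    [0.6, 0, 0],
    [0.6, 0, 0],
    [0.6, 0, 0],
    [0.6, 0, 0],
    [0.6, 0, 0]
  ],
  "jaw": [-1, -1, -1, -1, -1, -1, -1, -1, -1, -1]
}}

```text
time: 8.05
eef_pos: [560.8, -397.6, 216.6]
tcp_rot: [-1.56, -0.001, 1.23]
contact_force: [0.4, 1.0, -0.1]
opening: 93.4
```

```bash
python3 -c "
from h import *
st,c=look('w5'); print(st['eef_pos'],st['tcp_rot'],st['contact_force'],st['opening'])
a=np.linspace(0,6.283,60)
im=c['pixels'][...,::-1].copy()
for X,Y,z,r in((564,-400,122,29),(564,-400,30,32)):
    p=np.c_[X+r*np.cos(a),Y+r*np.sin(a),0*a+z]; cv2.polylines(im,[np.round(w2p(c,p)).astype(int)],True,(0,255,0),1)
cv2.imwrite('pics/w5o.png',im)
"
```

```text
[ 560.75648762 -397.64708459  216.56177605] [-1.56003398e+00 -7.01094096e-04  1.23040771e+00] [ 0.44537997  0.97493796 -0.12422325] 93.36188532972243
```

View pics/w5o.png

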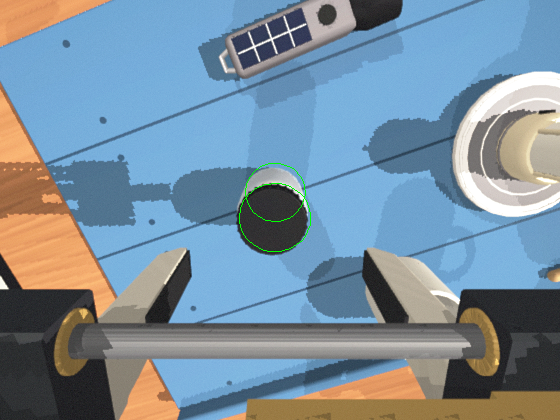

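>>> {"fn": "servo_tool", "kwargs": {
  "travel": [
    [0, 0, 0],
    [0, 0, 0],
    [0, 0, 0]
  ],
  "angular": [
    [-0.6, 0, 0],
    [-0.6, 0, 0],
    [-0.6, 0, 0]
  ],
  "jaw": [-1, -1, -1]
}}

```text
time: 8.4
eef_pos: [560.8, -398.0, 217.2]
tcp_rot: [-1.572, 0.0, 1.231]
contact_force: [0.4, -0.2, 0.1]
opening: 93.0
```

```bash
python3 -c "
from h import *
st,c=look('w6'); print(st['eef_pos'],st['tcp_rot'],st['contact_force'],st['opening'])
a=np.linspace(0,6.283,60)
im=c['pixels'][...,::-1].copy()
for X,Y,z,r in((564,-400,122,29),(564,-400,30,32)):
    p=np.c_[X+r*np.cos(a),Y+r*np.sin(a),0*a+z]; cv2.polylines(im,[np.round(w2p(c,p)).astype(int)],True,(0,255,0),1)
im=cv2.resize(im[140:270,200:350],None,fx=4,fy=4,interpolation=cv2.INTER_NEAREST)
cv2.imwrite('pics/w6o.png',im)
g=c['pixels'].max(2); m=((g<75)).astype(np.uint8); m[:, :225]=0; m[:,325:]=0; m[:150]=0;m[265:]=0
k,l,s,ce=cv2.connectedComponentsWithStats(m); i=1+s[1:,4].argmax(); print(s[i],ce[i],p2w(c,ce[i],122))
"
```

```text
[ 560.82074432 -398.03324568  217.21685491] [-1.57155069e+00  2.22196139e-04  1.23098656e+00] [ 0.44217227 -0.18769387  0.07054403] 92.97566428393326
[ 237  182   71   71 3822] [271.96023025 217.14468864] [ 563.77570673 -402.67339749  122.        ]
```

View pics/w6o.png

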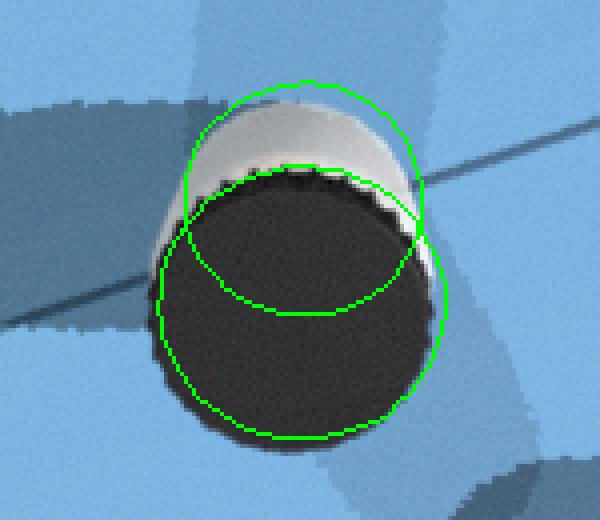

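```bash
python3 -c "
from h import *
s=load('side0'); im=s['pixels'][...,::-1]
cv2.imwrite('pics/sj.png',cv2.resize(im[285:365,335:415],None,fx=7,fy=7,interpolation=cv2.INTER_NEAREST))
c=load('w6')
print(p2w(c,(200+290/4,140+312/4),122), p2w(c,(200+290/4,140+308/4),122))
"
```

```text
[ 564.61159423 -402.50571062  122.        ] [ 563.80582472 -402.21763843  122.        ]
```

View pics/sj.png

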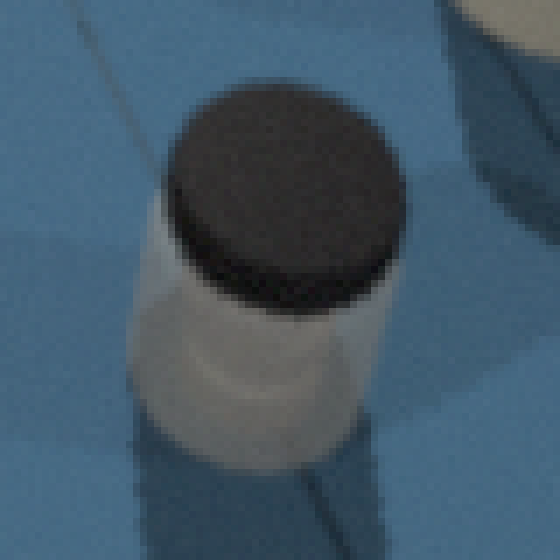

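```bash
python3 -c "
from h import *
from station import sensors
s=load('side0');print(p2w(s,(375.2,310),122))
st=sensors.read_state()
delta(st,(564.8,-402.4,217),(-np.pi/2,0,1.23))"
```

```text
[ 564.50302114 -404.45576003  122.        ]
t=8.4 travel [-0.0026, 0.0001, -0.0053] angular [0.03, 0.04, -0.01]
```

>>> {"fn": "servo_tool", "kwargs": {
  "travel": [
    [-0.003, 0.02, -0.0055],
    [-0.003, 0.06, -0.0055],
    [-0.003, 0.1, -0.0055],
    [-0.003, 0.13, -0.0055],
    [-0.003, 0.145, -0.0055],
    [-0.003, 0.145, -0.0055],
    [-0.003, 0.145, -0.0055],
    [-0.003, 0.145, -0.0055]
  ],
  "angular": [
    [0, 0, 0],
    [0, 0, 0],
    [0, 0, 0],
    [0, 0, 0],
    [0, 0, 0],
    [0, 0, 0],
    [0, 0, 0],
    [0, 0, 0]
  ],
  "jaw": [-1, -1, -1, -1, -1, -1, -1, -1]
}}

```text
time: 9.25
eef_pos: [566.1, -404.6, 74.7]
tcp_rot: [-1.575, 0.002, 1.23]
contact_force: [0.4, -0.7, -0.3]
opening: 93.0
```

>>> {"fn": "servo_tool", "kwargs": {
  "travel": [
    [0, 0, 0],
    [0, 0, 0],
    [0, 0, 0],
    [0, 0, 0],
    [0, 0, 0]
  ],
  "angular": [
    [0, 0, 0],
    [0, 0, 0],
    [0, 0, 0],
    [0, 0, 0],
    [0, 0, 0]
  ],
  "jaw": [1, 1, 1, 1, 1]
}}

```text
time: 9.75
eef_pos: [564.7, -403.5, 71.9]
tcp_rot: [-1.571, 0.0, 1.23]
contact_force: [0.4, 0.4, 2.1]
opening: 63.4
```

```bash
python3 -c "
from h import *
st,c=look('w7'); print(st['eef_pos'],st['tcp_rot'],st['contact_force'],st['opening'])
"
```

```text
[ 564.6928191  -403.47180703   71.91522563] [-1.57102177e+00  7.90027833e-05  1.23005312e+00] [0.43787897 0.36839296 2.08808482] 63.4018418476935
```

View pics/w7.png

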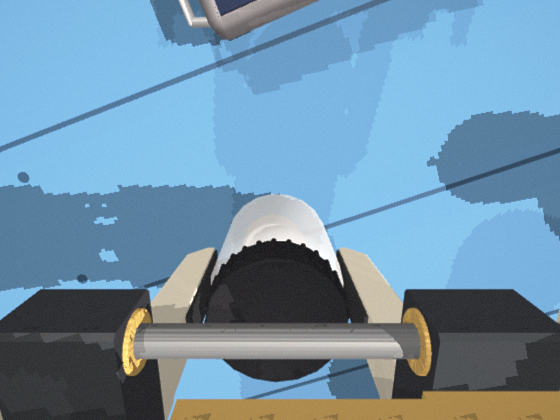

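```bash
python3 -c "
from h import *
c=load('w7')
a=np.linspace(0,6.283,90)
im=c['pixels'][...,::-1].copy()
for X,Y,z,r in((564.7,-403.5,122,29),(564.7,-403.5,102,29),(564.7,-403.5,30,32)):
    p=np.c_[X+r*np.cos(a),Y+r*np.sin(a),0*a+z]; cv2.polylines(im,[np.round(w2p(c,p)).astype(int)],True,(0,255,0),1)
im=cv2.resize(im[190:390,190:370],None,fx=3,fy=3,interpolation=cv2.INTER_NEAREST)
cv2.imwrite('pics/w7o.png',im)
"
```

```text
(no output)
```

View pics/w7o.png

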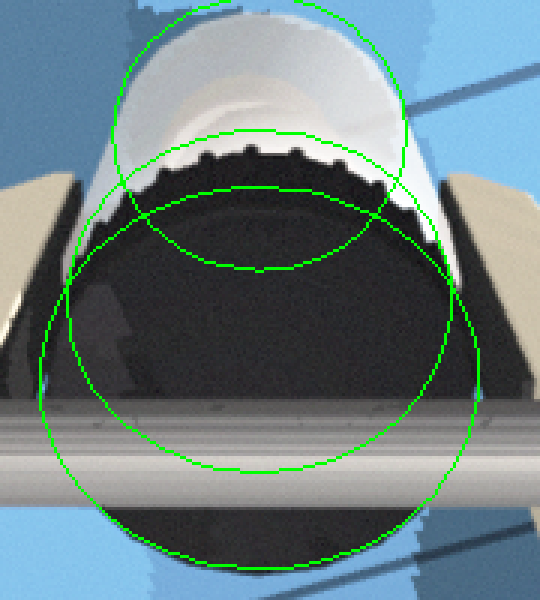

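```bash
python3 -c "
from h import *
from station import sensors
st=sensors.read_state()
for p in [(564.7,-403.5,240),(480,-200,245),(558,40,240)]: delta(st,p,(-np.pi/2,0,1.23))"
```

```text
t=9.8 travel [-0.0001, -0.1681, -0.0001] angular [0.01, 0.0, -0.0]
t=9.8 travel [0.1634, -0.1731, 0.1478] angular [0.01, 0.0, -0.0]
t=9.8 travel [0.4157, -0.1682, 0.1545] angular [0.01, 0.0, -0.0]
```

>>> {"fn": "servo_tool", "kwargs": {
  "travel": [
    [0, -0.02, 0],
    [0, -0.05, 0],
    [0, -0.09, 0],
    [0, -0.13, 0],
    [0.02, -0.168, 0.018],
    [0.05, -0.172, 0.045],
    [0.08, -0.173, 0.072],
    [0.11, -0.173, 0.1],
    [0.14, -0.173, 0.127],
    [0.163, -0.173, 0.148]
  ],
  "angular": [
    [0, 0, 0],
    [0, 0, 0],
    [0, 0, 0],
    [0, 0, 0],
    [0, 0, 0],
    [0, 0, 0],
    [0, 0, 0],
    [0, 0, 0],
    [0, 0, 0],
    [0, 0, 0]
  ],
  "jaw": [1, 1, 1, 1, 1, 1, 1, 1, 1, 1]
}}

```text
time: 10.8
eef_pos: [478.4, -198.3, 244.2]
tcp_rot: [-1.57, -0.0, 1.23]
contact_force: [1.5, -0.2, -1.4]
opening: 63.0
```

>>> {"fn": "servo_tool", "kwargs": {
  "travel": [
    [0.03, 0, 0.001],
    [0.065, 0, 0.002],
    [0.1, 0, 0.003],
    [0.135, 0, 0.004],
    [0.17, 0, 0.005],
    [0.205, 0.002, 0.006],
    [0.235, 0.004, 0.007],
    [0.252, 0.005, 0.007],
    [0.252, 0.005, 0.007],
    [0.252, 0.005, 0.007]
  ],
  "angular": [
    [0, 0, 0],
    [0, 0, 0],
    [0, 0, 0],
    [0, 0, 0],
    [0, 0, 0],
    [0, 0, 0],
    [0, 0, 0],
    [0, 0, 0],
    [0, 0, 0],
    [0, 0, 0]
  ],
  "jaw": [1, 1, 1, 1, 1, 1, 1, 1, 1, 1]
}}

```text
time: 11.8
eef_pos: [557.0, 39.1, 239.3]
tcp_rot: [-1.57, 0.001, 1.231]
contact_force: [0.5, -0.3, -2.2]
opening: 63.5
```

```bash
python3 -c "
from h import *
st,c=look('w8'); print(st['eef_pos'],st['tcp_rot'],st['contact_force'],st['opening'])
im=c['pixels'][...,::-1].copy()
x,y=598.5,150
p=np.array([[x+i*55,y+j*55,80] for i,j in((-1,-1),(1,-1),(1,1),(-1,1))]); print(w2p(c,p).round())
cv2.polylines(im,[np.round(w2p(c,p)).astype(int)],True,(0,255,0),1)
cv2.imwrite('pics/w8o.png',im)
"
```

```text
[556.99915627  39.07735368 239.27900189] [-1.57016424e+00  9.08146011e-04  1.23054402e+00] [ 0.47735986 -0.32690635 -2.24209146] 63.46331672613301
[[326. 162.]
 [357. 260.]
 [461. 227.]
 [439. 122.]]
```

View pics/w8o.png

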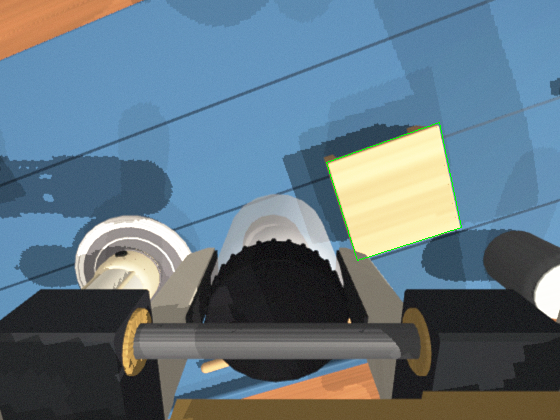

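The riser's corners, (326,162) to (461,227), match the projection of (598.5,150) to within 1 px.

```bash
python3 -c "
from h import *
from station import sensors
st=sensors.read_state()
for p in [(597.5,150.4,140)]: delta(st,p,(-np.pi/2,0,1.23))"
```

```text
t=11.8 travel [0.119, 0.0994, -0.0008] angular [-0.02, -0.02, -0.04]
```

>>> {"fn": "servo_tool", "kwargs": {
  "travel": [
    [0.03, 0.01, 0],
    [0.06, 0.02, 0],
    [0.09, 0.03, 0],
    [0.11, 0.045, -0.001],
    [0.119, 0.07, -0.001],
    [0.119, 0.09, -0.001],
    [0.119, 0.099, -0.001],
    [0.119, 0.099, -0.001],
    [0.119, 0.099, -0.001],
    [0.119, 0.099, -0.001]
  ],
  "angular": [
    [0, 0, 0],
    [0, 0, 0],
    [0, 0, 0],
    [0, 0, 0],
    [0, 0, 0],
    [0, 0, 0],
    [0, 0, 0],
    [0, 0, 0],
    [0, 0, 0],
    [0, 0, 0]
  ],
  "jaw": [1, 1, 1, 1, 1, 1, 1, 1, 1, 1]
}}

```text
time: 12.85
eef_pos: [599.0, 150.9, 142.5]
tcp_rot: [-1.573, -0.001, 1.229]
contact_force: [0.4, 1.0, -1.0]
opening: 63.4
```

```bash
python3 -c "
from h import *
from station import sensors
st=sensors.read_state()
for p in [(597.5,150.4,123)]: delta(st,p,(-np.pi/2,0,1.23))"
```

```text
t=12.8 travel [-0.001, 0.0195, 0.0013] angular [0.14, -0.05, 0.07]
```

>>> {"fn": "servo_tool", "kwargs": {
  "travel": [
    [0, 0.008, 0],
    [0, 0.014, 0],
    [0, 0.017, 0],
    [0, 0.017, 0],
    [0, 0.017, 0]
  ],
  "angular": [
    [0, 0, 0],
    [0, 0, 0],
    [0, 0, 0],
    [0, 0, 0],
    [0, 0, 0]
  ],
  "jaw": [1, 1, 1, 1, 1]
}}

```text
time: 13.35
eef_pos: [597.8, 151.4, 123.5]
tcp_rot: [-1.57, 0.0, 1.23]
contact_force: [-0.4, 0.2, -2.1]
opening: 64.0
```

>>> {"fn": "servo_tool", "kwargs": {
  "travel": [
    [0, 0.0005, 0],
    [0, 0.001, 0],
    [0, 0.001, 0]
  ],
  "angular": [
    [0, 0, 0],
    [0, 0, 0],
    [0, 0, 0]
  ],
  "jaw": [1, 1, 1]
}}

```text
time: 13.65
eef_pos: [598.0, 151.4, 122.7]
tcp_rot: [-1.571, -0.0, 1.23]
contact_force: [-0.0, 1.1, -1.3]
opening: 63.4
```

>>> {"fn": "servo_tool", "kwargs": {
  "travel": [
    [-0.001, 0.0, 0],
    [-0.001, 0.0005, 0],
    [-0.001, 0.001, 0],
    [-0.001, 0.001, 0]
  ],
  "angular": [
    [0, 0, 0],
    [0, 0, 0],
    [0, 0, 0],
    [0, 0, 0]
  ],
  "jaw": [1, 1, 1, 1]
}}

```text
time: 14.05
eef_pos: [597.7, 150.4, 121.9]
tcp_rot: [-1.571, -0.0, 1.23]
contact_force: [-1.7, -1.1, 0.7]
opening: 63.9
```

>>> {"fn": "servo_tool", "kwargs": {
  "travel": [
    [0, 0.0005, 0],
    [0, 0.0005, 0],
    [0, 0.0005, 0]
  ],
  "angular": [
    [0, 0, 0],
    [0, 0, 0],
    [0, 0, 0]
  ],
  "jaw": [1, 1, 1]
}}

```text
time: 14.35
eef_pos: [597.8, 150.4, 121.8]
tcp_rot: [-1.571, -0.0, 1.23]
contact_force: [-3.1, -2.0, 5.0]
opening: 63.5
```

The contact force has risen to 5 N, so the jar is down. I'll release and retreat straight up.

>>> {"fn": "servo_tool", "kwargs": {
  "travel": [
    [0, 0, 0],
    [0, 0, 0],
    [0, 0, 0],
    [0, 0, 0],
    [0, -0.03, 0],
    [0, -0.07, 0],
    [0, -0.11, 0],
    [0, -0.13, 0],
    [0, -0.13, 0],
    [0, -0.13, 0]
  ],
  "angular": [
    [0, 0, 0],
    [0, 0, 0],
    [0, 0, 0],
    [0, 0, 0],
    [0, 0, 0],
    [0, 0, 0],
    [0, 0, 0],
    [0, 0, 0],
    [0, 0, 0],
    [0, 0, 0]
  ],
  "jaw": [-0.6, -0.8, -1, -1, -1, -1, -1, -1, -1, -1]
}}

```text
time: 15.35
eef_pos: [597.7, 150.4, 250.8]
tcp_rot: [-1.571, -0.0, 1.23]
contact_force: [-0.8, -0.5, -0.4]
opening: 92.8
```

```bash
python3 -c "
from h import *
st,c=look('w9'); print(st['eef_pos'],st['tcp_rot'],st['contact_force'],st['opening'])
a=np.linspace(0,6.283,60)
im=c['pixels'][...,::-1].copy()
x,y=598.5,150
for X,Y,z,r in((x,y,80,32),(x,y,172,29)):
    p=np.c_[X+r*np.cos(a),Y+r*np.sin(a),0*a+z]; cv2.polylines(im,[np.round(w2p(c,p)).astype(int)],True,(0,255,0),1)
p=np.array([[x+i*55,y+j*55,80] for i,j in((-1,-1),(1,-1),(1,1),(-1,1))])
cv2.polylines(im,[np.round(w2p(c,p)).astype(int)],True,(0,255,0),1)
cv2.imwrite('pics/w9o.png',cv2.resize(im[110:280,190:380],None,fx=3.5,fy=3.5,interpolation=cv2.INTER_NEAREST))
delta(st,(425,-316,225),(-np.pi/2,0,0))
"
```

```text
[597.70610814 150.43442248 250.78765879] [-1.57107020e+00 -1.83917449e-04  1.23001078e+00] [-0.77561405 -0.5235097  -0.44383894] 92.77031764496432
t=15.3 travel [-0.4973, 0.0257, 0.0069] angular [0.01, 70.47, 0.02]
```

View pics/w9o.png

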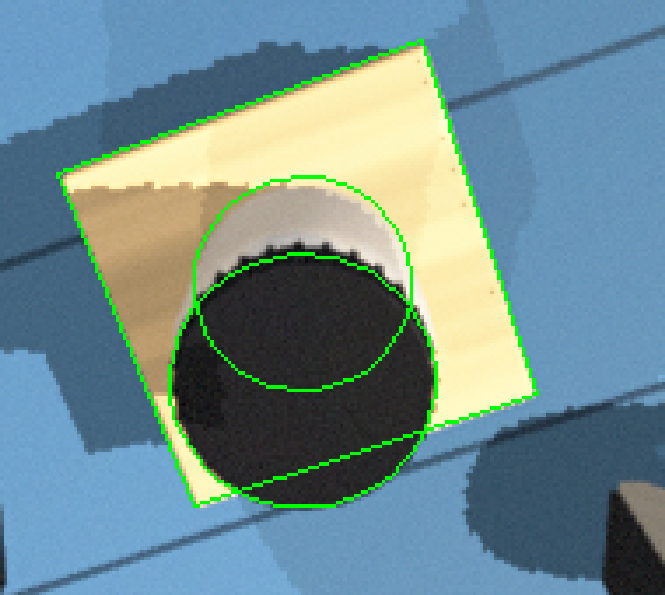

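The jar is centred and upright on the riser: the lid outline fits. Next is the torch.

>>> {"fn": "servo_tool", "kwargs": {
  "travel": [
    [-0.02, 0, 0],
    [-0.05, 0, 0],
    [-0.09, 0, 0.001],
    [-0.13, 0, 0.002],
    [-0.17, 0.004, 0.003],
    [-0.21, 0.008, 0.003],
    [-0.25, 0.01, 0.004],
    [-0.29, 0.014, 0.005],
    [-0.33, 0.018, 0.006],
    [-0.37, 0.02, 0.007]
  ],
  "angular": [
    [0, 5, 0],
    [0, 12, 0],
    [0, 19, 0],
    [0, 26, 0],
    [0, 33, 0],
    [0, 40, 0],
    [0, 47, 0],
    [0, 54, 0],
    [0, 61, 0],
    [0, 67, 0]
  ],
  "jaw": [-1, -1, -1, -1, -1, -1, -1, -1, -1, -1]
}}

```text
time: 16.4
eef_pos: [465.3, -196.7, 228.3]
tcp_rot: [-1.569, 0.003, 0.056]
contact_force: [-0.3, -0.5, -0.7]
opening: 92.9
```

```bash
python3 -c "
from h import *
from station import sensors
st=sensors.read_state()
delta(st,(425,-316,200),(-np.pi/2,0,0))"
```

```text
t=16.4 travel [-0.0468, 0.0282, -0.117] angular [-0.12, 3.2, -0.2]
```

>>> {"fn": "servo_tool", "kwargs": {
  "travel": [
    [-0.016, 0.01, -0.04],
    [-0.03, 0.018, -0.075],
    [-0.042, 0.026, -0.105],
    [-0.047, 0.028, -0.117],
    [-0.047, 0.028, -0.117],
    [-0.047, 0.028, -0.117],
    [-0.047, 0.028, -0.117]
  ],
  "angular": [
    [0, 3, 0],
    [0, 3.2, 0],
    [0, 3.2, 0],
    [0, 3.2, 0],
    [0, 3.2, 0],
    [0, 3.2, 0],
    [0, 3.2, 0]
  ],
  "jaw": [-1, -1, -1, -1, -1, -1, -1]
}}

```text
time: 17.1
eef_pos: [428.2, -314.3, 203.2]
tcp_rot: [-1.57, -0.0, 0.006]
contact_force: [0.5, 0.0, 0.2]
opening: 92.9
```

```bash
python3 -c "
from h import *
st,c=look('w10'); print(st['eef_pos'],st['tcp_rot'],st['contact_force'],st['opening'])
"
```

```text
[ 428.19376645 -314.3166992   203.22210962] [-1.57037414e+00 -2.41655351e-04  6.23287239e-03] [0.47547076 0.03577399 0.16906802] 92.85588568795896
```

View pics/w10.png

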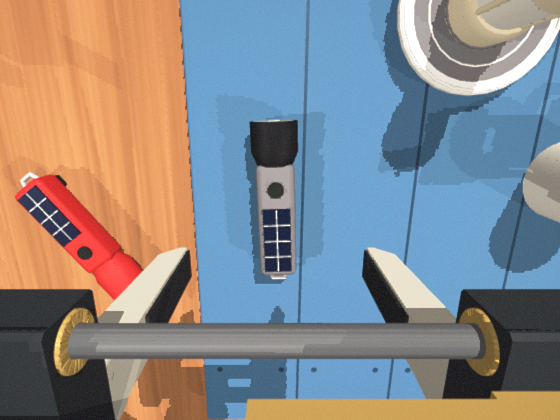

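```bash
python3 -c "
from h import *
c=load('w10'); im=c['pixels'][...,::-1]
cv2.imwrite('pics/w10c.png',cv2.resize(im[110:290,225:325],None,fx=3.3,fy=3.3,interpolation=cv2.INTER_NEAREST))
"
```

```text
(no output)
```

View pics/w10c.png

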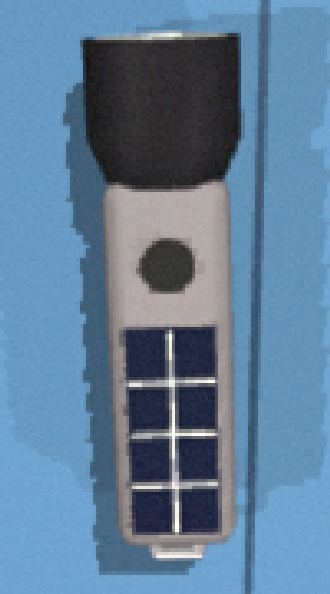

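```bash
python3 -c "
from h import *
c=load('w10')
f=lambda x,y,z:p2w(c,(225+(x+.5)/3.3-.5,110+(y+.5)/3.3-.5),z)
h=f(162,38,60);j=f(165.5,185,68);e=f(177,545,66)
print(h,j,e)
d=j-e; print(np.degrees(np.arctan2(d[1],d[0])),np.hypot(*d[:2]), j+(e-j)/110*35)
d=h-e; print(np.degrees(np.arctan2(d[1],d[0])))
for l,r,y in((105,226,190),(112,231,360),(119,235,530)): print(f(l,y,64),f(r,y,64))
"
```

```text
[ 425.05131267 -244.54867944   60.        ] [ 426.21573428 -282.98612026   68.        ] [ 430.18429729 -392.42008762   66.        ]
92.07689000234517 109.50590260155872 [ 427.47845887 -317.80601897   67.36363636]
91.9880808517178
[ 409.50482727 -285.12015695   64.        ] [ 442.89999237 -284.91448516   64.        ]
[ 410.99010165 -334.46810948   64.        ] [ 445.33727262 -334.25148002   64.        ]
[ 412.61795999 -388.55338602   64.        ] [ 447.70606038 -388.32637936   64.        ]
```

```bash
python3 -c "
from h import *
from station import sensors
st=sensors.read_state()
delta(st,(427.4,-315.8,80),(-np.pi/2,0,.035));delta(st,(427.4,-315.8,36),(-np.pi/2,0,.035))"
```

```text
t=17.1 travel [-0.001, 0.1234, -0.0014] angular [-0.0, -1.63, 0.03]
t=17.1 travel [-0.001, 0.1674, -0.0014] angular [-0.0, -1.63, 0.03]
```

>>> {"fn": "servo_tool", "kwargs": {
  "travel": [
    [-0.001, 0.02, -0.001],
    [-0.001, 0.06, -0.0015],
    [-0.001, 0.1, -0.0015],
    [-0.001, 0.13, -0.0015],
    [-0.001, 0.15, -0.0015],
    [-0.001, 0.162, -0.0015],
    [-0.001, 0.164, -0.0015],
    [-0.001, 0.164, -0.0015],
    [-0.001, 0.164, -0.0015]
  ],
  "angular": [
    [0, -1.6, 0],
    [0, -1.6, 0],
    [0, -1.6, 0],
    [0, -1.6, 0],
    [0, -1.6, 0],
    [0, -1.6, 0],
    [0, -1.6, 0],
    [0, -1.6, 0],
    [0, -1.6, 0]
  ],
  "jaw": [-1, -1, -1, -1, -1, -1, -1, -1, -1]
}}

```text
time: 18.05
eef_pos: [427.6, -317.8, 40.8]
tcp_rot: [-1.573, -0.002, 0.033]
contact_force: [0.7, -0.4, 0.4]
opening: 93.2
```

>>> {"fn": "servo_tool", "kwargs": {
  "travel": [
    [0, 0.002, 0.0015],
    [0, 0.003, 0.0015],
    [0, 0.003, 0.0015]
  ],
  "angular": [
    [0, 0, 0],
    [0, 0, 0],
    [0, 0, 0]
  ],
  "jaw": [-1, -1, -1]
}}

```text
time: 18.35
eef_pos: [426.6, -315.7, 36.4]
tcp_rot: [-1.571, -0.0, 0.033]
contact_force: [-0.6, -0.2, -0.4]
opening: 92.6
```

>>> {"fn": "servo_tool", "kwargs": {
  "travel": [
    [0, 0, 0],
    [0, 0, 0],
    [0, 0, 0],
    [0, 0, 0],
    [0, 0, 0],
    [0, 0, 0]
  ],
  "angular": [
    [0, 0, 0],
    [0, 0, 0],
    [0, 0, 0],
    [0, 0, 0],
    [0, 0, 0],
    [0, 0, 0]
  ],
  "jaw": [1, 1, 1, 1, 1, 1]
}}

```text
time: 18.95
eef_pos: [426.5, -315.6, 36.1]
tcp_rot: [-1.571, -0.0, 0.033]
contact_force: [1.0, -0.3, -0.3]
opening: 49.9
```

```bash
python3 -c "
from h import *
st,c=look('w11'); print(st['eef_pos'],st['tcp_rot'],st['contact_force'],st['opening'])
"
```

```text
[ 426.51091403 -315.63012925   36.1485329 ] [-1.57080357e+00 -4.24435410e-05  3.26688004e-02] [ 1.00444039 -0.3490585  -0.28639989] 49.92653847761436
```

View pics/w11.png

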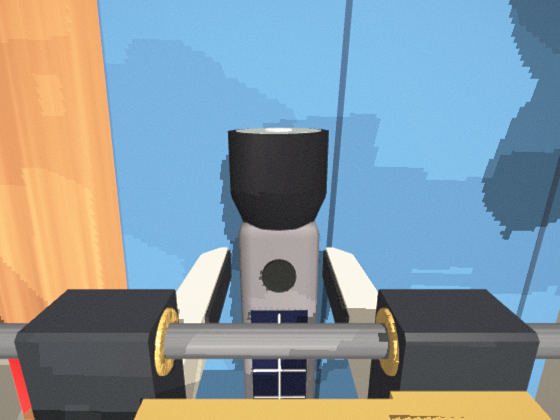

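The fingers are still closing (49.9 mm), so I'll wait.

>>> {"fn": "servo_tool", "kwargs": {
  "travel": [
    [0, 0, 0],
    [0, 0, 0],
    [0, 0, 0],
    [0, 0, 0]
  ],
  "angular": [
    [0, 0, 0],
    [0, 0, 0],
    [0, 0, 0],
    [0, 0, 0]
  ],
  "jaw": [1, 1, 1, 1]
}}

```text
time: 19.4
eef_pos: [426.5, -315.6, 36.2]
tcp_rot: [-1.571, -0.0, 0.033]
contact_force: [0.2, -0.7, -0.5]
opening: 35.9
```

```bash
python3 -c "
from h import *
from station import sensors
st=sensors.read_state(); print(st['eef_pos'],st['tcp_rot'],st['contact_force'],st['opening'])
delta(st,(460,-230,200),(-np.pi/2,0,.8))
delta(st,(500,-130,235),(-np.pi/2,0,np.pi/2))
delta(st,(596,0,200),(-np.pi/2,0,np.pi/2))"
```

```text
[ 426.53152746 -315.64146138   36.17840179] [-1.57086046e+00 -8.28405535e-05  3.27157672e-02] [ 0.2449174  -0.71780314 -0.5040754 ] 35.94352551126537
t=19.4 travel [0.0363, -0.1638, 0.0845] angular [0.01, -43.96, 0.0]
t=19.4 travel [0.0795, -0.1988, 0.1831] angular [0.01, -88.13, 0.0]
t=19.4 travel [0.1797, -0.1638, 0.3099] angular [0.01, -88.13, 0.0]
```

```bash
python3 -c "
from h import *
from station import sensors
st=sensors.read_state()
for i in range(4): delta(st,(426.5,-315.6,36.2+[15,45,85,130][i]),(-np.pi/2,0,.033))
for i in range(1,7): delta(st,(426.5,-315.6+45*i,175),(-np.pi/2,0,.033+i*0.13))
"
```

```text
t=19.4 travel [-0.0, -0.015, 0.0] angular [0.0, -0.02, 0.0]
t=19.4 travel [-0.0, -0.045, 0.0] angular [0.0, -0.02, 0.0]
t=19.4 travel [-0.0, -0.085, 0.0] angular [0.0, -0.02, 0.0]
t=19.4 travel [-0.0, -0.13, 0.0] angular [0.0, -0.02, 0.0]
t=19.4 travel [0.0015, -0.1388, 0.045] angular [0.0, -7.46, 0.0]
t=19.4 travel [0.0029, -0.1388, 0.09] angular [0.0, -14.91, 0.0]
t=19.4 travel [0.0044, -0.1388, 0.135] angular [0.0, -22.36, 0.0]
t=19.4 travel [0.0059, -0.1388, 0.1799] angular [0.0, -29.81, 0.0]
t=19.4 travel [0.0073, -0.1388, 0.2249] angular [0.01, -37.26, 0.0]
t=19.4 travel [0.0088, -0.1388, 0.2699] angular [0.01, -44.71, 0.0]
```

>>> {"fn": "servo_tool", "kwargs": {
  "travel": [
    [0, -0.015, 0],
    [0, -0.045, 0],
    [0, -0.085, 0],
    [0, -0.125, 0],
    [0.001, -0.139, 0.03],
    [0.002, -0.139, 0.07],
    [0.003, -0.139, 0.11],
    [0.004, -0.139, 0.15],
    [0.006, -0.139, 0.19],
    [0.007, -0.139, 0.23]
  ],
  "angular": [
    [0, 0, 0],
    [0, 0, 0],
    [0, 0, 0],
    [0, 0, 0],
    [0, -6, 0],
    [0, -13, 0],
    [0, -20, 0],
    [0, -27, 0],
    [0, -34, 0],
    [0, -41, 0]
  ],
  "jaw": [1, 1, 1, 1, 1, 1, 1, 1, 1, 1]
}}

```text
time: 20.4
eef_pos: [425.8, -84.1, 176.3]
tcp_rot: [-1.572, -0.001, 0.753]
contact_force: [1.6, 0.5, -0.8]
opening: 36.1
```

```bash
python3 -c "
from h import *
from station import sensors
st=sensors.read_state(); print(st['eef_pos'],st['opening'])
delta(st,(426.5,-20,175),(-np.pi/2,0,1.2))
delta(st,(450,0,175),(-np.pi/2,0,np.pi/2))
delta(st,(500,0,175),(-np.pi/2,0,np.pi/2))
"
```

```text
[425.76862524 -84.06191462 176.28159011] 36.067532429975614
t=20.4 travel [0.0443, 0.0013, 0.0462] angular [0.07, -25.62, 0.02]
t=20.4 travel [0.0752, 0.0013, 0.0448] angular [0.07, -46.86, 0.01]
t=20.4 travel [0.1116, 0.0013, 0.0106] angular [0.07, -46.86, 0.01]
```

>>> {"fn": "servo_tool", "kwargs": {
  "travel": [
    [0.015, 0.001, 0.015],
    [0.03, 0.001, 0.03],
    [0.044, 0.001, 0.046],
    [0.06, 0.001, 0.046],
    [0.075, 0.001, 0.045],
    [0.1, 0.001, 0.022],
    [0.112, 0.001, 0.011],
    [0.112, 0.001, 0.011],
    [0.112, 0.001, 0.011],
    [0.112, 0.001, 0.011]
  ],
  "angular": [
    [0, -8, 0],
    [0, -16, 0],
    [0, -24, 0],
    [0, -32, 0],
    [0, -40, 0],
    [0, -46.8, 0],
    [0, -46.8, 0],
    [0, -46.8, 0],
    [0, -46.8, 0],
    [0, -46.8, 0]
  ],
  "jaw": [1, 1, 1, 1, 1, 1, 1, 1, 1, 1]
}}

```text
time: 21.4
eef_pos: [499.7, -1.3, 174.4]
tcp_rot: [-1.57, 0.0, 1.565]
contact_force: [0.4, 0.7, -0.9]
opening: 35.5
```

```bash
python3 -c "
from h import *
from station import sensors
st=sensors.read_state(); print(st['eef_pos'],st['tcp_rot'],st['opening'],st['joint_pos'])
delta(st,(596.2,0,150),(-np.pi/2,0,np.pi/2))
delta(st,(596.2,0,60),(-np.pi/2,0,np.pi/2))
"
```

```text
[499.73369403  -1.27577923 174.36419054] [-1.57035201e+00  3.94921883e-05  1.56469411e+00] 35.50953847027286 [-1.05124048e-01 -1.18055455e-01  1.81883328e+00 -8.39268839e-05
  1.44125306e+00 -1.66980729e+00]
t=21.4 travel [0.0019, 0.0243, -0.0965] angular [-0.03, -0.35, -0.0]
t=21.4 travel [0.0019, 0.1143, -0.0965] angular [-0.03, -0.35, -0.0]
```

>>> {"fn": "servo_tool", "kwargs": {
  "travel": [
    [0.002, 0.005, -0.03],
    [0.002, 0.01, -0.06],
    [0.002, 0.02, -0.085],
    [0.002, 0.03, -0.0965],
    [0.002, 0.06, -0.0965],
    [0.002, 0.09, -0.0965],
    [0.002, 0.11, -0.0965],
    [0.002, 0.125, -0.0965],
    [0.002, 0.125, -0.0965],
    [0.002, 0.125, -0.0965]
  ],
  "angular": [
    [0, -0.3, 0],
    [0, -0.3, 0],
    [0, -0.3, 0],
    [0, -0.3, 0],
    [0, -0.3, 0],
    [0, -0.3, 0],
    [0, -0.3, 0],
    [0, -0.3, 0],
    [0, -0.3, 0],
    [0, -0.3, 0]
  ],
  "jaw": [1, 1, 1, 1, 1, 1, 1, 1, 1, 1]
}}

```text
time: 22.4
eef_pos: [597.2, 0.1, 50.0]
tcp_rot: [-1.571, 0.0, 1.57]
contact_force: [-0.1, 0.6, -1.3]
opening: 36.1
```

```bash
python3 -c "
from h import *
from station import sensors
st=sensors.read_state(); print(st['eef_pos'],st['tcp_rot'],st['contact_force'],st['opening'])
delta(st,(596.2,0,37),(-np.pi/2,0,np.pi/2))
"
```

```text
[5.97216580e+02 1.09651881e-01 5.00019360e+01] [-1.57135108e+00  8.26503127e-05  1.57019927e+00] [-0.0837889   0.60363285 -1.28935229] 36.12117621605712
t=22.4 travel [-0.0001, 0.013, 0.001] angular [0.03, -0.03, -0.0]
```

>>> {"fn": "servo_tool", "kwargs": {
  "travel": [
    [0, 0.006, 0.001],
    [0, 0.011, 0.001],
    [0, 0.0125, 0.001],
    [0, 0.0128, 0.001],
    [0, 0.013, 0.001],
    [0, 0.013, 0.001]
  ],
  "angular": [
    [0, 0, 0],
    [0, 0, 0],
    [0, 0, 0],
    [0, 0, 0],
    [0, 0, 0],
    [0, 0, 0]
  ],
  "jaw": [1, 1, 1, 1, 1, 1]
}}

```text
time: 23.0
eef_pos: [596.2, 0.2, 36.3]
tcp_rot: [-1.571, 0.0, 1.57]
contact_force: [0.2, -0.0, -0.9]
opening: 35.8
```

>>> {"fn": "servo_tool", "kwargs": {
  "travel": [
    [0, 0.0005, 0],
    [0, 0.0005, 0],
    [0, 0.0005, 0]
  ],
  "angular": [
    [0, 0, 0],
    [0, 0, 0],
    [0, 0, 0]
  ],
  "jaw": [1, 1, 1]
}}

```text
time: 23.3
eef_pos: [596.3, 0.2, 36.1]
tcp_rot: [-1.571, 0.0, 1.57]
contact_force: [-2.3, -0.3, 4.0]
opening: 36.0
```

>>> {"fn": "servo_tool", "kwargs": {
  "travel": [
    [0, 0, 0],
    [0, 0, 0],
    [0, 0, 0],
    [0, 0, 0],
    [0, 0, 0],
    [0, -0.03, 0],
    [0, -0.07, 0],
    [0, -0.12, 0],
    [0, -0.17, 0],
    [0, -0.17, 0]
  ],
  "angular": [
    [0, 0, 0],
    [0, 0, 0],
    [0, 0, 0],
    [0, 0, 0],
    [0, 0, 0],
    [0, 0, 0],
    [0, 0, 0],
    [0, 0, 0],
    [0, 0, 0],
    [0, 0, 0]
  ],
  "jaw": [0.1, 0, -0.1, -0.3, -0.3, -0.3, -0.3, -0.3, -0.3, -0.3]
}}

```text
time: 24.3
eef_pos: [600.6, -0.1, 215.4]
tcp_rot: [-1.585, 0.001, 1.57]
contact_force: [0.8, -1.3, 0.7]
opening: 60.6
```

```bash
python3 -c "
from h import *
st,c=look('w12'); print(st['eef_pos'],st['tcp_rot'],st['contact_force'],st['opening'])
im=c['pixels'][...,::-1].copy()
d=lambda p:cv2.polylines(im,[np.round(w2p(c,np.array(p,float))).astype(int)],True,(0,255,0),1)
d([(673,18,64),(563,18,64),(563,-18,64),(673,-18,64)]); d([(523,22,52),(523,-22,52)])
cv2.imwrite('pics/w12o.png',im)
delta(st,(556,400,235),(-np.pi/2,0,0))
"
```

```text
[ 6.00639399e+02 -1.25795827e-01  2.15437787e+02] [-1.58517704e+00  1.20911698e-03  1.57044203e+00] [ 0.80168055 -1.32962362  0.71008665] 60.585620991250394
t=24.3 travel [0.4001, -0.0207, 0.0445] angular [0.7, 89.98, 0.59]
```

View pics/w12o.png

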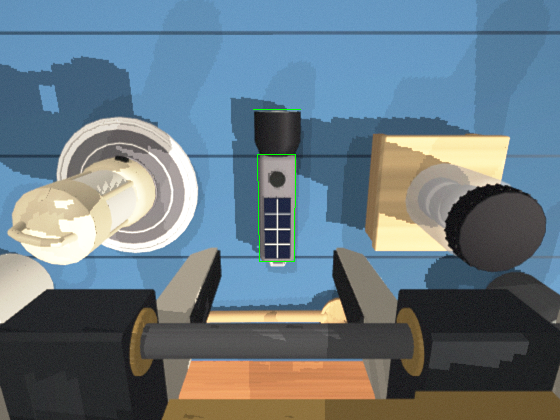

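The torch lies in place: its outline, (258,155)–(296,262) with the head end at row 110, matches the target to within about 1 px. Next is the opener.

>>> {"fn": "servo_tool", "kwargs": {
  "travel": [
    [0, -0.02, 0],
    [0.03, -0.022, 0.002],
    [0.07, -0.022, 0.006],
    [0.11, -0.022, 0.01],
    [0.15, -0.022, 0.015],
    [0.19, -0.022, 0.02],
    [0.23, -0.022, 0.025],
    [0.27, -0.022, 0.03],
    [0.31, -0.022, 0.035],
    [0.35, -0.022, 0.04]
  ],
  "angular": [
    [0, 0, 0],
    [0, 8, 0],
    [0, 16, 0],
    [0, 24, 0],
    [0, 32, 0],
    [0, 40, 0],
    [0, 48, 0],
    [0, 56, 0],
    [0, 64, 0],
    [0, 72, 0]
  ],
  "jaw": [-0.3, -0.3, -0.3, -0.3, -0.3, -0.3, -0.3, -0.3, -0.3, -0.3]
}}

```text
time: 25.35
eef_pos: [555.2, 351.5, 225.7]
tcp_rot: [-1.571, 0.002, 0.308]
contact_force: [-0.2, 0.2, 0.1]
opening: 60.1
```

```bash
python3 -c "
from h import *
from station import sensors
st=sensors.read_state(); print(st['eef_pos'],st['tcp_rot'],st['opening'],st['joint_pos'])
delta(st,(556,400,180),(-np.pi/2,0,-.05))
"
```

```text
[555.18974148 351.54838767 225.72571313] [-1.57123598  0.00227409  0.3079868 ] 60.11784434012787 [ 4.86500313e-01  2.84247940e-01  1.30030594e+00 -2.88683044e-05
  1.55935480e+00  1.78513378e-01]
t=25.4 travel [0.0156, 0.0457, 0.0459] angular [0.05, 20.51, -0.12]
```

>>> {"fn": "servo_tool", "kwargs": {
  "travel": [
    [0.005, 0.015, 0.015],
    [0.01, 0.03, 0.03],
    [0.015, 0.042, 0.044],
    [0.0155, 0.0455, 0.046],
    [0.0155, 0.0455, 0.046],
    [0.0155, 0.0455, 0.046],
    [0.0155, 0.0455, 0.046]
  ],
  "angular": [
    [0, 6, 0],
    [0, 12, 0],
    [0, 13.6, 0],
    [0, 13.6, 0],
    [0, 13.6, 0],
    [0, 13.6, 0],
    [0, 13.6, 0]
  ],
  "jaw": [-0.1, 0, 0, 0, 0, 0, 0]
}}

```text
time: 26.05
eef_pos: [557.4, 398.2, 183.1]
tcp_rot: [-1.57, -0.001, 0.076]
contact_force: [0.9, -0.6, 0.1]
opening: 46.6
```

```bash
python3 -c "
from h import *
st,c=look('w13'); print(st['eef_pos'],st['tcp_rot'],st['contact_force'],st['opening'])
im=c['pixels'][...,::-1]
cv2.imwrite('pics/w13a.png',im)
cv2.imwrite('pics/w13c.png',cv2.resize(im[90:270,215:345],None,fx=3.3,fy=3.3,interpolation=cv2.INTER_NEAREST))
"
```

```text
[557.43623139 398.1707244  183.13909504] [-1.57037082e+00 -1.25951619e-03  7.59619640e-02] [ 0.8892925  -0.55333067  0.10332561] 46.603215504554264
```

View pics/w13a.png

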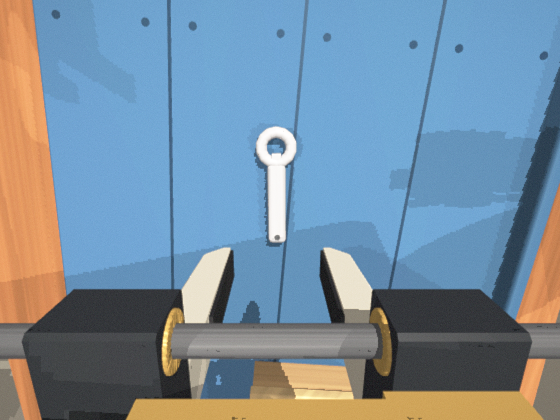

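View pics/w13c.png

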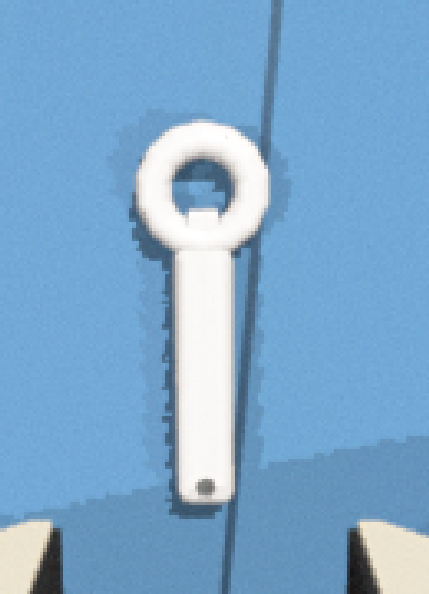

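```bash
python3 -c "
from h import *
c=load('w13')
f=lambda x,y,z:p2w(c,(215+(x+.5)/3.3-.5,90+(y+.5)/3.3-.5),z)
t=f(203,122,36);b=f(206,501,41);r=f(203,187,38);j=f(205,255,42)
print(t,b,r,j); d=t-b; print(np.hypot(*d[:2]),np.degrees(np.arctan2(d[1],d[0])),(t+b)/2, np.hypot(*(r-b)[:2]))
d=j-b;print(np.degrees(np.arctan2(d[1],d[0])))
"
```

```text
[552.1312416  462.86977293  36.        ] [561.27449205 353.9022765   41.        ] [553.44322339 445.54540156  38.        ] [555.37543107 427.39693065  42.        ]
109.35041978290542 94.79634203854063 [556.70286683 408.38602471  38.5       ] 91.97712291529167
94.58901749887315
```

```bash
python3 -c "
from h import *
from station import sensors
st=sensors.read_state(); print(st['eef_pos'],st['joint_pos'])
delta(st,(558.9,380.6,110),(-np.pi/3,0,.082))
"
```

```text
[557.43820394 398.25716564 183.26379554] [ 5.45591302e-01  3.74453246e-01  1.26770952e+00 -7.81812926e-05
  1.49791328e+00  4.69749256e-01]
t=26.1 travel [0.0, 0.0733, -0.0178] angular [29.96, -0.32, 0.17]
```

>>> {"fn": "servo_tool", "kwargs": {
  "travel": [
    [0, 0.005, -0.01],
    [0, 0.02, -0.018],
    [0, 0.035, -0.018],
    [0, 0.05, -0.018],
    [0, 0.065, -0.018],
    [0, 0.073, -0.018],
    [0, 0.073, -0.018],
    [0, 0.073, -0.018],
    [0, 0.073, -0.018]
  ],
  "angular": [
    [6, 0, 0],
    [12, 0, 0],
    [18, 0, 0],
    [24, 0, 0],
    [30, -0.3, 0],
    [30, -0.3, 0],
    [30, -0.3, 0],
    [30, -0.3, 0],
    [30, -0.3, 0]
  ],
  "jaw": [0, 0, 0, 0, 0, 0, 0, 0, 0]
}}

```text
time: 27.0
eef_pos: [559.0, 382.1, 111.3]
tcp_rot: [-1.048, -0.005, 0.083]
contact_force: [-0.1, -0.3, -0.1]
opening: 46.7
```

```bash
python3 -c "
from h import *
st,c=look('w14'); print(st['eef_pos'],st['tcp_rot'],st['joint_pos'])
delta(st,(558.9,380.6,60),(-np.pi/3,0,.082))
delta(st,(558.9,380.6,36),(-np.pi/3,0,.082))
"
```

```text
[559.03628585 382.12415564 111.31310981] [-1.04777967 -0.0045449   0.0829603 ] [ 0.24182705  0.26994898  1.62672954  0.55517529  1.20693247 -0.03445772]
t=27.0 travel [-0.0005, 0.0437, -0.0269] angular [0.03, 0.18, 0.2]
t=27.0 travel [-0.0006, 0.0645, -0.0389] angular [0.03, 0.18, 0.2]
```

View pics/w14.png

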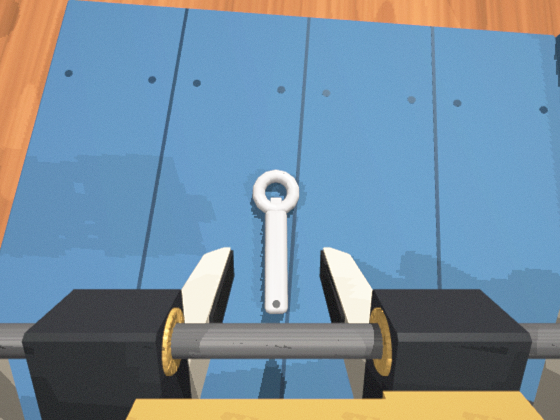

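>>> {"fn": "servo_tool", "kwargs": {
  "travel": [
    [0, 0.015, -0.009],
    [0, 0.035, -0.021],
    [0, 0.05, -0.03],
    [0, 0.058, -0.035],
    [0, 0.061, -0.037],
    [0, 0.061, -0.037],
    [0, 0.061, -0.037]
  ],
  "angular": [
    [0, 0.2, 0.2],
    [0, 0.2, 0.2],
    [0, 0.2, 0.2],
    [0, 0.2, 0.2],
    [0, 0.2, 0.2],
    [0, 0.2, 0.2],
    [0, 0.2, 0.2]
  ],
  "jaw": [0, 0, 0, 0, 0, 0, 0]
}}

```text
time: 27.75
eef_pos: [559.1, 379.5, 38.7]
tcp_rot: [-1.047, 0.002, 0.08]
contact_force: [-0.1, -0.8, -0.5]
opening: 46.5
```

```bash
python3 -c "
from h import *
from station import sensors
st=sensors.read_state(); print(st['eef_pos'],st['tcp_rot'],st['contact_force'])
delta(st,(558.9,380.6,36),(-np.pi/3,0,.082))
"
```

```text
[559.07554327 379.4995217   38.71869121] [-1.04684873  0.0021689   0.07991158] [-0.14069684 -0.79860491 -0.49645979]
t=27.8 travel [-0.0001, 0.0029, -0.0004] angular [-0.02, -0.17, -0.05]
```

>>> {"fn": "servo_tool", "kwargs": {
  "travel": [
    [0, 0.0015, 0],
    [0, 0.0025, 0],
    [0, 0.0025, 0],
    [0, 0.0025, 0],
    [0, 0.0025, 0],
    [0, 0.0025, 0],
    [0, 0.0025, 0],
    [0, 0.0025, 0],
    [0, 0.0025, 0],
    [0, 0.0025, 0]
  ],
  "angular": [
    [0, 0, 0],
    [0, 0, 0],
    [0, 0, 0],
    [0, 0, 0],
    [0, 0, 0],
    [0, 0, 0],
    [0, 0, 0],
    [0, 0, 0],
    [0, 0, 0],
    [0, 0, 0]
  ],
  "jaw": [0, 0, 0, 0.3, 1, 1, 1, 1, 1, 1],
  "squeeze": 40
}}

```text
time: 28.75
eef_pos: [558.3, 380.5, 35.6]
tcp_rot: [-1.047, 0.003, 0.08]
contact_force: [-0.3, -0.0, -0.2]
opening: 16.6
```

```bash
python3 -c "
from h import *
from station import sensors
st,c=look('w15'); print(st['eef_pos'],st['tcp_rot'],st['contact_force'],st['opening'])
delta(st,(558.9,380.6,66),(-np.pi/3,0,.082))
"
```

```text
[558.26922896 380.49680693  35.61494796] [-1.04724329  0.00344621  0.08005165] [-0.31599328 -0.04660061 -0.18653468] 16.623509326922527
t=28.8 travel [0.0005, -0.0263, 0.0152] angular [0.0, -0.2, -0.12]
```

View pics/w15.png

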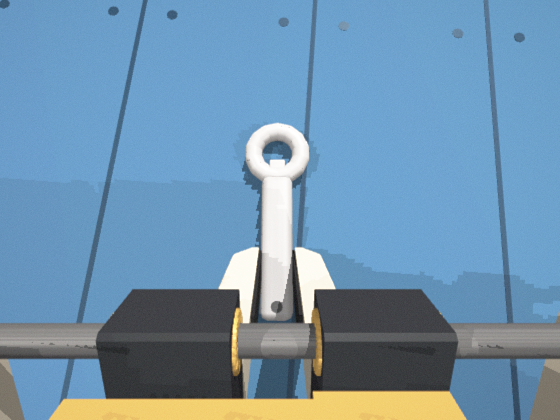

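```bash
python3 -c "
from h import *
from station import sensors
c=load('w15'); print(p2w(c,(277,154),37),p2w(c,(277,320),42))
st=sensors.read_state()
for q in [(558.3,380.6,90,.08),(455,290,110,.04),(455,118,110,0)]:
  delta(st,q[:3],(-np.pi/3,0,q[3]))
"
```

```text
[553.42350219 442.91426117  37.        ] [560.6662497  352.08818703  42.        ]
t=28.8 travel [-0.0002, -0.047, 0.0272] angular [0.0, -0.09, -0.17]
t=28.8 travel [-0.1104, -0.105, -0.034] angular [0.0, 1.89, -1.32]
t=28.8 travel [-0.1242, -0.1907, -0.1825] angular [0.01, 3.87, -2.46]
```

>>> {"fn": "servo_tool", "kwargs": {
  "travel": [
    [0, -0.015, 0.009],
    [0, -0.035, 0.02],
    [0, -0.05, 0.027],
    [-0.03, -0.068, 0.015],
    [-0.06, -0.085, -0.005],
    [-0.09, -0.098, -0.022],
    [-0.11, -0.106, -0.034],
    [-0.112, -0.12, -0.06],
    [-0.115, -0.14, -0.095],
    [-0.118, -0.16, -0.13]
  ],
  "angular": [
    [0, 0, 0],
    [0, 0, 0],
    [0, 0, 0],
    [0, 0.5, -0.3],
    [0, 1, -0.7],
    [0, 1.5, -1],
    [0, 1.9, -1.3],
    [0, 2.5, -1.7],
    [0, 3, -2],
    [0, 3.9, -2.5]
  ],
  "jaw": [1, 1, 1, 1, 1, 1, 1, 1, 1, 1]
}}

```text
time: 29.8
eef_pos: [456.3, 178.0, 111.0]
tcp_rot: [-1.048, -0.003, -0.0]
contact_force: [0.7, -0.9, -1.6]
opening: 16.5
```

```bash
python3 -c "
from h import *
from station import sensors
st=sensors.read_state(); print(st['eef_pos'],st['tcp_rot'],st['opening'],st['joint_pos'])
delta(st,(455,123,100),(-np.pi/3,0,0))
delta(st,(484.5,123,90),(-np.pi/3,0,0))
"
```

```text
[456.33330068 178.03963146 110.97366392] [-1.04768517e+00 -2.53510228e-03 -3.74016671e-05] 16.454874768799936 [-0.13572466 -0.12674145  2.04485774  0.53442456  1.33526305 -0.29359961]
t=29.8 travel [-0.0014, -0.018, -0.0532] angular [0.03, 0.07, 0.13]
t=29.8 travel [0.0281, -0.0093, -0.0582] angular [0.03, 0.07, 0.13]
```

>>> {"fn": "servo_tool", "kwargs": {
  "travel": [
    [0, -0.008, -0.02],
    [-0.001, -0.014, -0.04],
    [-0.001, -0.018, -0.053],
    [0.012, -0.014, -0.055],
    [0.024, -0.01, -0.058],
    [0.028, -0.009, -0.058],
    [0.028, -0.009, -0.058],
    [0.028, -0.009, -0.058]
  ],
  "angular": [
    [0, 0, 0],
    [0, 0, 0],
    [0, 0, 0],
    [0, 0, 0],
    [0, 0, 0],
    [0, 0, 0],
    [0, 0, 0],
    [0, 0, 0]
  ],
  "jaw": [1, 1, 1, 1, 1, 1, 1, 1]
}}

```text
time: 30.6
eef_pos: [483.9, 124.7, 88.6]
tcp_rot: [-1.047, -0.0, 0.0]
contact_force: [0.4, -0.1, -0.6]
opening: 16.4
```

```bash
python3 -c "
from h import *
st,c=look('w16'); print(st['eef_pos'],st['tcp_rot'],st['contact_force'],st['opening'])
from station import optics
s=optics.capture('side'); t=optics.capture('top')
cv2.imwrite('pics/s16.png',np.vstack([cv2.resize(s['pixels'][80:230,180:380,::-1],None,fx=2,fy=2),cv2.resize(t['pixels'][100:250,130:330,::-1],None,fx=2,fy=2)]))
delta(st,(484.5,123,50),(-np.pi/3,0,0))
"
```

```text
[483.91234859 124.70019275  88.64837928] [-1.04727539e+00 -9.78070412e-05  1.70838099e-05] [ 0.42151737 -0.0889484  -0.59416506] 16.42900829491671
t=30.6 travel [0.0006, 0.0326, -0.0208] angular [0.0, 0.0, 0.0]
```

View pics/w16.png

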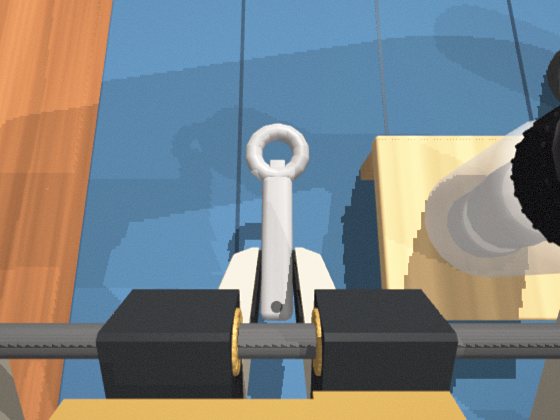

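View pics/s16.png

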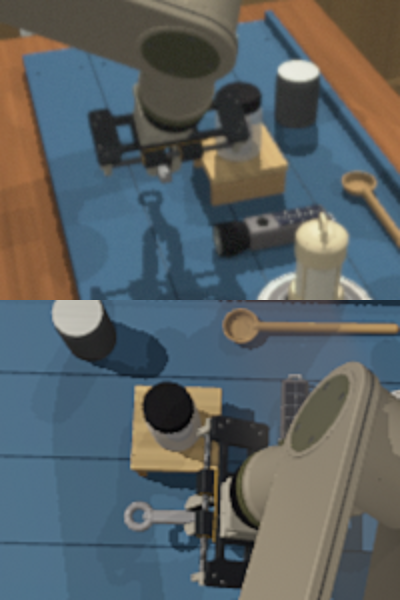

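```bash
python3 -c "
from h import *
c=load('top0')
for z in (140,160,180,200,220): print(z,p2w(c,(130+207/2,100+125/2),z).round(),p2w(c,(130+268/2,100+125/2),z).round(),p2w(c,(130+213/2,100+116/2),z).round())
"
```

```text
140 [585. 105. 140.] [587.  33. 140.] [596.  99. 140.]
160 [579. 104. 160.] [581.  33. 160.] [590.  97. 160.]
180 [573. 102. 180.] [575.  32. 180.] [584.  95. 180.]
200 [567. 100. 200.] [569.  32. 200.] [578.  94. 200.]
220 [561.  98. 220.] [563.  32. 220.] [572.  92. 220.]
```

```bash
python3 -c "
from h import *
from station import sensors
st=sensors.read_state()
for z in (60,45,38): delta(st,(484.5,123,z),(-np.pi/3,0,0))
"
```

```text
t=30.8 travel [0.0005, 0.024, -0.0157] angular [0.01, -0.0, 0.03]
t=30.8 travel [0.0005, 0.037, -0.0232] angular [0.01, -0.0, 0.03]
t=30.8 travel [0.0005, 0.0431, -0.0267] angular [0.01, -0.0, 0.03]
```

>>> {"fn": "servo_tool", "kwargs": {
  "travel": [
    [0.0005, 0.012, -0.008],
    [0.0005, 0.024, -0.0157],
    [0.0005, 0.032, -0.02],
    [0.0005, 0.037, -0.0232],
    [0.0005, 0.041, -0.0255],
    [0.0005, 0.043, -0.0267],
    [0.0005, 0.043, -0.0267],
    [0.0005, 0.043, -0.0267]
  ],
  "angular": [
    [0, 0, 0],
    [0, 0, 0],
    [0, 0, 0],
    [0, 0, 0],
    [0, 0, 0],
    [0, 0, 0],
    [0, 0, 0],
    [0, 0, 0]
  ],
  "jaw": [1, 1, 1, 1, 1, 1, 1, 1]
}}

```text
time: 31.55
eef_pos: [485.1, 122.7, 38.2]
tcp_rot: [-1.047, -0.001, -0.001]
contact_force: [-1.0, 0.0, -0.9]
opening: 16.4
```

```bash
python3 -c "
from h import *
st,c=look('w17'); print(st['eef_pos'],st['tcp_rot'],st['contact_force'],st['opening'])
delta(st,(484.5,123,35.8),(-np.pi/3,0,0))
im=c['pixels'][...,::-1].copy()
d=lambda p:cv2.polylines(im,[np.round(w2p(c,np.array(p,float))).astype(int)],True,(0,255,0),1)
a=np.linspace(0,6.283,50)
d(np.c_[484.5+19*np.cos(a),187+19*np.sin(a),0*a+39]); d([(493,94,44),(493,172,44),(476,172,44),(476,94,44)])
cv2.imwrite('pics/w17o.png',im)
"
```

```text
[485.09722232 122.70964964  38.1746605 ] [-1.04742188e+00 -9.07347878e-04 -6.79959066e-04] [-0.97818141  0.0492096  -0.90479234] 16.43264732342695
t=31.6 travel [-0.0006, 0.0022, -0.0009] angular [0.01, -0.01, 0.06]
```

View pics/w17o.png

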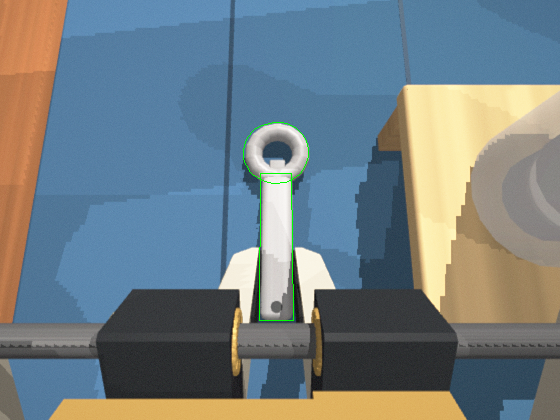

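The opener matches its target overlay, with the ring at (277,154) and the bar end at row 320. I'll lower the last 2 mm.

>>> {"fn": "servo_tool", "kwargs": {
  "travel": [
    [-0.0005, 0.0008, -0.0005],
    [-0.0005, 0.0016, -0.001],
    [-0.0005, 0.0016, -0.001]
  ],
  "angular": [
    [0, 0, 0],
    [0, 0, 0],
    [0, 0, 0]
  ],
  "jaw": [1, 1, 1]
}}

```text
time: 31.9
eef_pos: [484.3, 122.7, 35.9]
tcp_rot: [-1.047, -0.0, -0.001]
contact_force: [0.4, -0.7, -0.8]
opening: 16.5
```

>>> {"fn": "servo_tool", "kwargs": {
  "travel": [
    [0, 0.0004, -0.0003],
    [0, 0.0004, -0.0003],
    [0, 0.0004, -0.0003]
  ],
  "angular": [
    [0, 0, 0],
    [0, 0, 0],
    [0, 0, 0]
  ],
  "jaw": [1, 1, 1]
}}

```text
time: 32.2
eef_pos: [484.4, 122.7, 35.6]
tcp_rot: [-1.047, -0.0, -0.001]
contact_force: [-0.6, 0.1, 2.1]
opening: 16.4
```

>>> {"fn": "servo_tool", "kwargs": {
  "travel": [
    [0, 0, 0],
    [0, 0, 0],
    [0, 0, 0],
    [0, 0, 0],
    [0, -0.02, 0],
    [0, -0.05, 0],
    [0, -0.09, 0],
    [0, -0.13, 0],
    [0, -0.16, 0],
    [0, -0.16, 0]
  ],
  "angular": [
    [0, 0, 0],
    [0, 0, 0],
    [0, 0, 0],
    [0, 0, 0],
    [0, 0, 0],
    [0, 0, 0],
    [0, 0, 0],
    [0, 0, 0],
    [0, 0, 0],
    [0, 0, 0]
  ],
  "jaw": [0.55, 0.45, 0.35, 0.3, 0.3, 0.3, 0.3, 0.3, 0.3, 0.3]
}}

```text
time: 33.2
eef_pos: [486.9, 40.3, 178.2]
tcp_rot: [-1.05, -0.007, -0.003]
contact_force: [-0.1, -0.6, 0.6]
opening: 32.9
```

```bash
python3 -c "
from h import *
st,c=look('w18'); print(st['eef_pos'],st['tcp_rot'],st['contact_force'],st['opening'])
im=c['pixels'][...,::-1].copy()
d=lambda p:cv2.polylines(im,[np.round(w2p(c,np.array(p,float))).astype(int)],True,(0,255,0),1)
a=np.linspace(0,6.283,50)
d(np.c_[484.5+19*np.cos(a),187+19*np.sin(a),0*a+36]); d([(493,94,41),(493,172,41),(476,172,41),(476,94,41)])
cv2.imwrite('pics/w18o.png',im)
delta(st,(300,200,330),(-np.pi/2,0,0))
"
```

```text
[486.87718388  40.29410569 178.24629074] [-1.05014893 -0.00745288 -0.0025417 ] [-0.1022518  -0.60615848  0.6154576 ] 32.89916852172936
t=33.2 travel [-0.1861, -0.0536, 0.2143] angular [-29.83, -0.03, 0.46]
```

View pics/w18o.png

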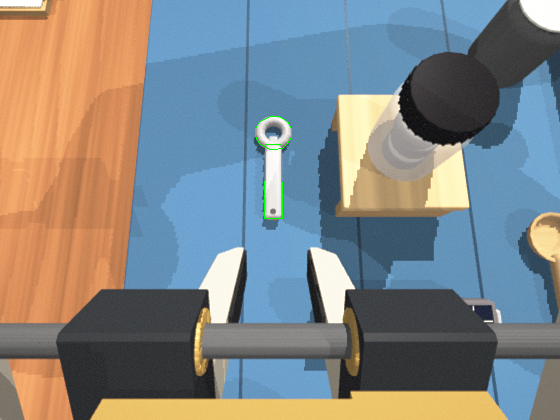

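The opener lies flat on target. I'll retreat for a last look.

>>> {"fn": "servo_tool", "kwargs": {
  "travel": [
    [0, -0.02, 0.01],
    [-0.01, -0.05, 0.025],
    [-0.03, -0.08, 0.035],
    [-0.05, -0.1, 0.035],
    [-0.07, -0.11, 0.035],
    [-0.09, -0.11, 0.03],
    [-0.1, -0.11, 0.03],
    [-0.1, -0.11, 0.03],
    [-0.1, -0.11, 0.03],
    [-0.1, -0.11, 0.03]
  ],
  "angular": [
    [0, 0, 0],
    [-6, 0, 0],
    [-12, 0, 0],
    [-18, 0, 0],
    [-24, 0, 0],
    [-30, 0, 0],
    [-30, 0, 0],
    [-30, 0, 0],
    [-30, 0, 0],
    [-30, 0, 0]
  ],
  "jaw": [0.3, 0.3, 0.3, 0.3, 0.3, 0.3, 0.3, 0.3, 0.3, 0.3]
}}

```text
time: 34.25
eef_pos: [384.3, 13.6, 283.4]
tcp_rot: [-1.57, 0.001, -0.001]
contact_force: [-0.4, 0.1, 0.7]
opening: 32.5
```

```bash
python3 - <<'E'
from h import *
from station import sensors, optics
st=sensors.read_state(); print(st['time'],st['eef_pos'],st['contact_force'],st['joint_velocities'].round(3))
a=np.linspace(0,6.283,40)
cc=lambda x,y,z,r:np.c_[x+r*np.cos(a),y+r*np.sin(a),0*a+z]
for n in("top","side"):
    c=optics.capture(n); k=2 if n=="top" else 2
    im=cv2.resize(c["pixels"][...,::-1],None,fx=2,fy=2,interpolation=cv2.INTER_NEAREST)
    d=lambda p:cv2.polylines(im,[np.round((w2p(c,np.array(p,float))+.5)*2).astype(int)],True,(0,255,0),1)
    d(cc(598,-150,52,32));d(cc(598,-150,166,28));d(cc(598.5,150,80,32));d(cc(598.5,150,172,29))
    d([(673,18,64),(563,18,64),(563,-18,64),(673,-18,64)]);d([(523,22,52),(523,-22,52)])
    d(cc(484.5,187,36,19));d([(493,94,41),(493,172,41),(476,172,41),(476,94,41)])
    y0,y1,x0,x1=(80,280,60,460) if n=="top" else (60,360,180,480)
    cv2.imwrite(f'pics/fin_{n}.png',im[y0*2:y1*2,x0*2:x1*2])
E
```

```text
34.25 [384.28794967  13.61708994 283.41673541] [-0.40542824  0.09462724  0.68187199] [-0.009  0.005 -0.007 -0.003  0.003 -0.001]
```

View pics/fin_top.png

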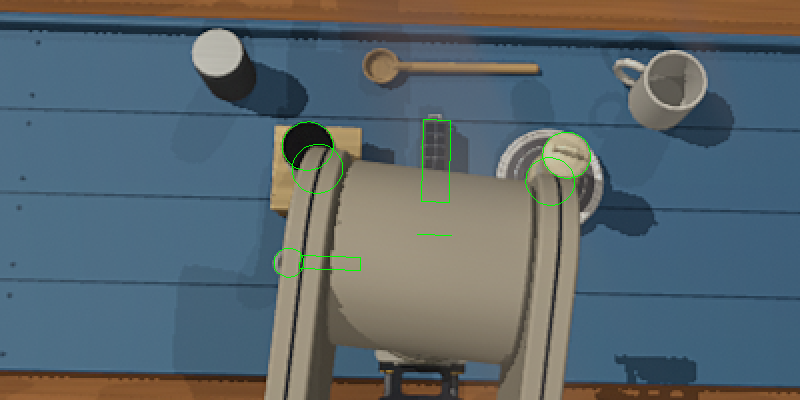

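View pics/fin_side.png

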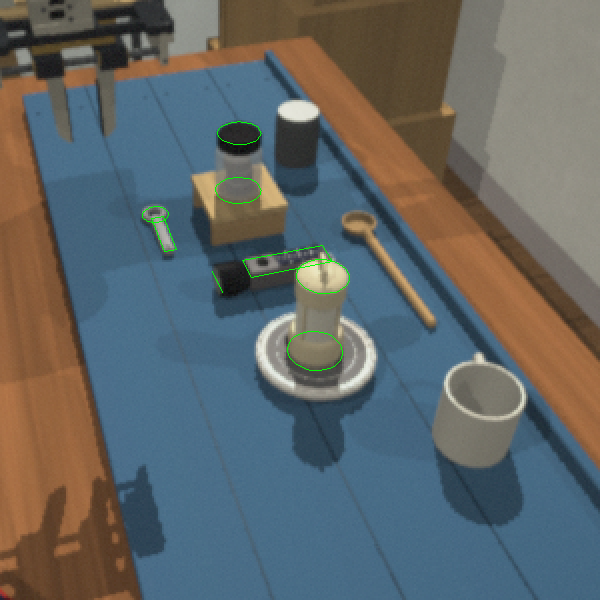

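The side view shows all four objects on their target outlines. The mug, tin and spoon haven't moved, and the gripper is clear of everything. I'll hand it in.

```bash
python3 -c "
from station import hand_in
print(hand_in())"
```

```text
the job is handed in; nothing more can be done
None
```

I placed the four objects in the order asked and handed the job in at about 34 s, well under the 122 s limit; no verdict came back.

- **Lantern:** it stands upright in the middle of the turntable.
- **Jar:** it stands upright in the middle of the riser.
- **Torch:** the grey torch lies panel up midway between turntable and riser, in line with their centres, lens to the front.
- **Opener:** it lies flat in front of the riser, centred on it and parallel to the front edge. The 4 cm gap is measured from the ring head, so the narrower bar sits about 5 cm from the riser.

Wrist-camera overlays after each release put every item within about 1–2 mm of its target. The final side view agreed, with the mug, tin and spoon where they were and the gripper clear of everything. The highest wrist force reading was about 5 N.

Two checks were incomplete or disagreed:
- **Final top view:** the arm hid the opener and part of the torch, so for those I relied on the wrist and side pictures.
- **Jar position before the pick:** the cameras disagreed by 3–5 mm. I used the wrist camera's position, and the overlay after placing showed the jar centred.

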